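# Scrub the mixing cups and clean the brush

## Task

Scrub out the white mixing cups with the long brush, the smallest first and the largest last: in each, push the brush right down to the bottom and bring it up again to the brim. Then clean the brush on the scraper's lip, first the bristle side, then turn it and do the felt side: press the upper part of that side against the lip and draw the brush straight up, still pressing, until the lip reaches the lower part. Finish with the brush hung back in its stand and every cup standing upright wholly on the wooden drying board, leaving the other things on the table alone.

Things in the scene. Friction and masses are not known exactly. Their poses are not given: they have to be found in the camera images.
- brush: Long two-sided brush, 205 mm, about 100 g, hung handle-up in the stand. Origin at the lower tip, z up the handle. From the tip up: firm head 50 mm tall, 30 wide (y), 18 thick (x); 8 mm round stem; round collar 36 mm across from 122 to 128 mm; square wooden handle 18 x 18 mm to 205 mm, flats square to x and y. Broad side -x is black bristles, +x pale felt
- brush_tip (a point): Middle of the lower end of the brush head (the brush's origin)
- brush_grip (a point): Point on the brush's axis 170 mm above the tip, in the wooden handle: a good place to grip
- brush_bristle (a point): Middle of the black bristle side: 9 mm to -x of the brush axis, 25 mm above the tip. At the start this side faces the stand's open front (-x of the stand, within 0.15 rad)
- brush_pad (a point): Middle of the pale felt side: 9 mm to +x of the brush axis, 25 mm above the tip
- stand: Fixed brush stand: base 130 x 100 x 12 mm, post at +x, two level tines to -x (open front), from x -30 to +55 mm, tops 150 mm high, 18 mm slot between; nothing rises above them. The stem hangs in the slot, the collar on the tines: lift the brush 15 mm or more and draw it out to -x; return it the same way. Origin under the base's centre
- stand_slot (a point): Where the brush's axis hangs: middle of the slot, at the height of the tops of the tines (150 mm), 10 mm to -x of the stand's origin. Axes as the stand
- scraper: Fixed bent aluminium scraper bracket: base 130 x 150 x 10 mm, an upright sheet at its +x side, bent forward at the top into a level shelf 6 mm thick whose front edge, the lip, looks to -x (towards the robot). Origin under the centre of the base
- scraper_lip (a point): Middle of the lip: the front edge of the level shelf, 130 mm long along y, 100 mm above the table, 20 mm to -x of the bracket's origin. Free space in front of it (-x) above the 10 mm base. Axes as the bracket
- cup_s: The small white plastic mixing cup, round and open, 65 mm high, 58 mm across outside at the brim (3 mm less at the foot), wall 3 mm, inner floor 6 mm above its underside, loose, upright on the table. Origin at the centre of its underside, z up. May be absent
- cup_s_rim (a point): Centre of the mouth of the small cup, 65 mm above its underside
- cup_m: The middle white plastic mixing cup, round and open, 85 mm high, 63 mm across outside at the brim (3 mm less at the foot), wall 3 mm, inner floor 6 mm above its underside, loose, upright on the table. Origin at the centre of its underside, z up. May be absent
- cup_m_rim (a point): Centre of the mouth of the middle cup, 85 mm above its underside
- cup_l: The large white plastic mixing cup, round and open, 105 mm high, 68 mm across outside at the brim (3 mm less at the foot), wall 3 mm, inner floor 6 mm above its underside, loose, upright on the table. Origin at the centre of its underside, z up. May be absent
- cup_l_rim (a point): Centre of the mouth of the large cup, 105 mm above its underside
- board: Fixed wooden drying board, 180 (x) x 340 (y) mm, flat, 6 mm thick. Origin under its centre
- tape: Bystander: roll of clear tape, 52 mm across, 18 mm high, lying flat. Leave where it is. Origin at its underside
- glue: Bystander: small glass jar of cement with white cap, 36 mm across, 60 mm high. Leave where it is. Origin at its underside
- drink: Bystander: clear drink bottle, 64 mm across, 190 mm high. Leave where it is. Origin at its underside
- sandblock: Bystander: cork sanding block 40 x 75 x 25 mm. Leave where it is. Origin at its underside
- pliers: Bystander: pliers lying flat, about 125 mm long, 12 mm high. Leave where it is. Origin at its underside
There are look-alikes about, which are no part of the job. What is shaped like the stand but purple is not meant.

How it is judged (in metres and radians):
On the way, in this order (a step that is already met when the one before it is completed fails the run):
1. the brush's tip is down at the bottom of the small cup, within 8 mm of its inner floor (z of brush_tip in the frame of cup_s between -0.002 and 0.014 m and horizontal distance between brush_tip and cup_s below 0.022 m and angle between cup_s's own z axis and vertical below 0.3 rad), for 0.1 s.
2. then it is drawn up inside the small cup until the tip is within 30 mm of the brim, still below it (z of brush_tip in the frame of cup_s between 0.035 and 0.065 m and horizontal distance between brush_tip and cup_s below 0.022 m and angle between cup_s's own z axis and vertical below 0.3 rad), for 0.04 s.
3. the brush's tip is down at the bottom of the middle cup, within 8 mm of its inner floor (z of brush_tip in the frame of cup_m between -0.002 and 0.014 m and horizontal distance between brush_tip and cup_m below 0.022 m and angle between cup_m's own z axis and vertical below 0.3 rad), for 0.1 s.
4. then it is drawn up inside the middle cup until the tip is within 30 mm of the brim, still below it (z of brush_tip in the frame of cup_m between 0.055 and 0.085 m and horizontal distance between brush_tip and cup_m below 0.022 m and angle between cup_m's own z axis and vertical below 0.3 rad), for 0.04 s.
5. the brush's tip is down at the bottom of the large cup, within 8 mm of its inner floor (z of brush_tip in the frame of cup_l between -0.002 and 0.014 m and horizontal distance between brush_tip and cup_l below 0.022 m and angle between cup_l's own z axis and vertical below 0.3 rad), for 0.1 s.
6. then it is drawn up inside the large cup until the tip is within 30 mm of the brim, still below it (z of brush_tip in the frame of cup_l between 0.075 and 0.105 m and horizontal distance between brush_tip and cup_l below 0.022 m and angle between cup_l's own z axis and vertical below 0.3 rad), for 0.04 s.
7. the bristle side presses on the scraper's lip with its upper part (lip at least 6 mm above the middle of that side) (contact force between brush and scraper above 0.3 N and x of brush_bristle in the frame of scraper_lip between -0.009 and 0.009 m and y of brush_bristle in the frame of scraper_lip between -0.055 and 0.055 m and angle between the x axis of brush and the x axis of scraper, either way round below 0.4 rad and z of brush_bristle in the frame of scraper_lip below -0.006 m), for 0.1 s.
8. the brush has been drawn up, the bristle side still pressing, until the lip meets its lower part (at least 6 mm below the middle) (contact force between brush and scraper above 0.3 N and x of brush_bristle in the frame of scraper_lip between -0.009 and 0.009 m and y of brush_bristle in the frame of scraper_lip between -0.055 and 0.055 m and angle between the x axis of brush and the x axis of scraper, either way round below 0.4 rad and z of brush_bristle in the frame of scraper_lip above 0.006 m), for 0.04 s.
9. the felt side presses on the scraper's lip with its upper part (lip at least 6 mm above the middle of that side) (contact force between brush and scraper above 0.3 N and x of brush_pad in the frame of scraper_lip between -0.009 and 0.009 m and y of brush_pad in the frame of scraper_lip between -0.055 and 0.055 m and angle between the x axis of brush and the x axis of scraper, either way round below 0.4 rad and z of brush_pad in the frame of scraper_lip below -0.006 m), for 0.1 s.
10. the brush has been drawn up, the felt side still pressing, until the lip meets its lower part (at least 6 mm below the middle) (contact force between brush and scraper above 0.3 N and x of brush_pad in the frame of scraper_lip between -0.009 and 0.009 m and y of brush_pad in the frame of scraper_lip between -0.055 and 0.055 m and angle between the x axis of brush and the x axis of scraper, either way round below 0.4 rad and z of brush_pad in the frame of scraper_lip above 0.006 m), for 0.04 s.
At the end, for the whole second after the job is handed in: Brush hangs in the slot: collar on the tines (6 mm), axis within 20 mm of the slot point, upright (0.12 rad). Each cup present upright (0.08 rad) on the drying board (height within 6 mm), centre within 62 mm in x and 142 mm in y of the board's centre. All at rest (horizontal distance between brush_grip and stand_slot below 0.02 m and z of brush in the frame of stand_slot between -0.128 and -0.116 m and angle between brush's own z axis and vertical below 0.12 rad and linear speed of each of brush, cup_s, cup_m, cup_l below 0.03 m/s and x of cup_s in the frame of board between -0.062 and 0.062 m and y of cup_s in the frame of board between -0.142 and 0.142 m and z of cup_s in the frame of board between 0 and 0.012 m and angle between each of cup_s, cup_m, cup_l's own z axis and vertical below 0.08 rad and x of cup_m in the frame of board between -0.062 and 0.062 m and y of cup_m in the frame of board between -0.142 and 0.142 m and z of cup_m in the frame of board between 0 and 0.012 m and x of cup_l in the frame of board between -0.062 and 0.062 m and y of cup_l in the frame of board between -0.142 and 0.142 m and z of cup_l in the frame of board between 0 and 0.012 m); the robot touches nothing.
It fails at once if the tape, the jar, the drink bottle, the sanding block or the pliers are moved more than 40 mm (distance of any of tape, glue, drink, sandblock, pliers from where it was at the start of the episode above 0.04 m).
Of cup_s, cup_m, cup_l only 2 to 3 are there at a start; the rules pass over those that are not, and their reading is None.
At some moment in a run one of cup_s, cup_m, cup_l may be knocked a few centimetres aside while the robot is not near it.
It also fails if it takes over 210 s, if anything falls off the work surface, if the arm or the gripper's body presses on something with over 40 N, if the wrist force passes 120 N, or if a joint passes its speed limit or range.

## Robot

A 7-joint arm with a two-finger parallel gripper is mounted at the origin on the work surface. World frame = base frame: x ahead of the robot, y to its left, z up, the work surface at z = 0. Lengths are in mm, angles in rad, forces in N, time in s.
With the tool pointing down it reaches from about 350 to 900 mm from the base axis. Payload 8.1 kg.
Tool frame: the origin (TCP) lies midway between the tips of the shut fingers; the grasp point (between the pads) lies 19 mm behind it; z points along the fingers, y is the direction in which the jaws open and shut (so a half turn about z gives the same grasp; the last joint's range is limited). The gripper opens to 85 mm and grips with 20 to 120 N. Pads are 22 mm wide; open, the fingers measure 114 mm over their backs; the gripper's body (76 mm by 85 mm) begins 54 mm behind the grasp point. The pads swing forward as they close: fully open they stand 13 mm farther back than shut.
Start: joints at [1.175, 0.434, 0.025, 1.573, -0.012, 1.134, -0.075], TCP at [180.372, -598.421, 231.323] pointing down, gripper open.
Joint ranges: [-2.62, 2.62], [-0.44, 2.09], [-1.27, 1.32], [0.08, 2.57], [-1.32, 4.46], [0.12, 2], [-2.74, 2.74]. Speed limits (rad/s): [2.22, 2.22, 3.01, 3.01, 3.14, 3.14, 3.14].

## Interface

Orientations are given as a unit quaternion [w, x, y, z].
In Python, from cell import r, cams, workorder gives the robot as it stands.
- The arm moves only by the tool jog_arm, never from a script. Its argument "rows" is one flat list of numbers, 5 for each row, row after row: the finger opening in cm, from 0 to 8.54, then the shift along the tool's x, y, z in cm, then the turn about the tool's z in rad. A call has 1 to 10 rows; each row shifts and turns the commanded pose from where the row before left it, along the tool's axes as they then stand; what a row does not reach is not made up. A row lasts 1/12 s, in which the tool goes at most 41.7 mm and 7.16 degrees, less where a joint would pass 70% of its speed; a pose out of reach is approached as far as the arm can. A call is refused whole if a number of a shift passes 4.17 or a number of a turn 0.125, either way. A call with a gripper value outside its range is refused whole. The fingers move at their own pace and stop on an object; the grip force is fixed at half the most. Time passes only in rows, so rows that do not move let the fingers close. It gives the time, the measured TCP pose, the force and the opening at its end, in the units of the state.
- r.sense(): the state, without advancing time (a new reading comes with each control period).
- cams.read_camera(name): name is "side" or "top"; returns a dict with "color" (480x640x3 uint8, red, green, blue), "fx", "fy", "cx", "cy" (pixels), "distortion" ([k1, k2, p1, p2, k3] as OpenCV has them; the pictures are not rectified), "R" (3x3) and "t" (3): a world point X has camera coordinates R X + t. Camera axes: x right, y down, z forward; pixel columns grow to the right and rows downward; lengths in mm; the calibration is good to about 2 mm. A picture is of the moment at which its call begins. There is no depth.
- workorder.job_done(): hands the job in, once; it reports no verdict.
The state is a dict: "time_s": time; "joint_pos": joint angles; "joint_velocities": joint speeds; "tau": joint torques, N m; "ee_pos": TCP position; "ee_rot": TCP orientation; "force": force on the tool from outside, world axes, zero at the start; "torque": the same for the moment, N m; "width": finger opening in mm.
Only numpy, scipy, OpenCV 4.12 (cv2) and the standard library are available. Lean on these libraries where they do the work, as an engineer would, in place of code of your own. Each camera call takes 0.05 s, during which the arm holds its last target.

## Working session

There is one attempt and no reset: what is moved stays moved. The work goes in short steps, Python scripts to look and compute and a tool call to move; the robot and the scene stay as the last step left them, time stands still between calls to the robot, and variables do not carry over. Pictures are saved under pics/ and viewed, and the job is handed in when it is done.

Besides the shell and the picture viewer there is one more tool, called after ">>>" as a command line: name --argument value ..., lists and objects as JSON in quotes. jog_arm: Moves the arm, as the interface text tells. Its arguments: {"type":"object","properties":{"rows":{"type":"array"}},"required":["rows"]}

```bash
ls; mkdir -p pics; cat > h.py <<'E'
import numpy as np, cv2
from cell import r, cams, workorder
def shot(name,tag):
    d=cams.read_camera(name); 
    cv2.imwrite(f'pics/{tag}.png',d['color'][:,:,::-1])
    np.savez(f'pics/{tag}.npz',**{k:np.array(v) for k,v in d.items()})
    return d
def load(tag): return dict(np.load(f'pics/{tag}.npz'))
def K(d): return np.array([[d['fx'],0,d['cx']],[0,d['fy'],d['cy']],[0,0,1]],float)
def ray(d,uv):
    p=cv2.undistortPoints(np.array([[uv]],float),K(d),np.array(d['distortion'],float))[0,0]
    R=np.array(d['R']);t=np.array(d['t']); 
    c=-R.T@t; v=R.T@np.array([p[0],p[1],1]); return c,v/np.linalg.norm(v)
def atz(d,uv,z):
    c,v=ray(d,uv); return c+v*(z-c[2])/v[2]
def tri(d1,u1,d2,u2):
    c1,v1=ray(d1,u1);c2,v2=ray(d2,u2)
    s=np.linalg.lstsq(np.stack([v1,-v2],1),c2-c1,rcond=None)[0]
    a=c1+v1*s[0];b=c2+v2*s[1]; return (a+b)/2,np.linalg.norm(a-b)
def proj(d,X):
    R=np.array(d['R']);t=np.array(d['t'])
    return cv2.projectPoints(np.array(X,float).reshape(-1,1,3),cv2.Rodrigues(R)[0],t.astype(float),K(d),np.array(d['distortion'],float))[0][:,0]
def crop(tag,x0,y0,x1,y1,s,out):
    im=cv2.imread(f'pics/{tag}.png')[y0:y1,x0:x1]
    cv2.imwrite(f'pics/{out}.png',cv2.resize(im,None,fx=s,fy=s,interpolation=cv2.INTER_CUBIC))
E
python3 - <<'E'
from h import *
for n in('side','top'):
    d=shot(n,n+'0'); R=d['R'];print(n,-np.array(R).T@d['t'],np.array(R)[2],d['fx'],d['distortion'])
print(r.sense())
E
```

```text
pics
side [-163.14966826  996.81300358  955.57762668] [ 0.43868245 -0.69308505 -0.57200597] 569.3710195293568 [0.05523936 0.         0.         0.         0.        ]
top [ 226.17699282   -7.61012683 1494.69133947] [ 0.18112758  0.01679966 -0.98331611] 555.9756333808899 [-0.16265055  0.          0.          0.          0.        ]
{'time_s': 0.1, 'joint_pos': array([ 1.1753875 ,  0.43511339,  0.02501042,  1.57400555, -0.01160758,
        1.13400717, -0.07514327]), 'joint_velocities': array([ 0.00096487, -0.00131541, -0.00014144, -0.00442596, -0.0003956 ,
        0.00058577, -0.0005595 ]), 'tau': array([ 3.20121777e-03, -6.71749020e+01,  1.02772929e+00, -3.16899955e+01,
        1.56104512e-02,  7.29173888e-03, -1.33549901e-05]), 'ee_pos': array([ 180.20231664, -597.98456265,  230.62988998]), 'ee_rot': array([-6.73647771e-04,  9.89312651e-01,  1.45808082e-01, -1.67256477e-04]), 'force': array([ 0.97457305, -0.35659243,  0.35301209]), 'torque': array([-0.01407569, -0.00482962,  0.00080692]), 'width': 85.31203121749863}
```

View pics/side0.png

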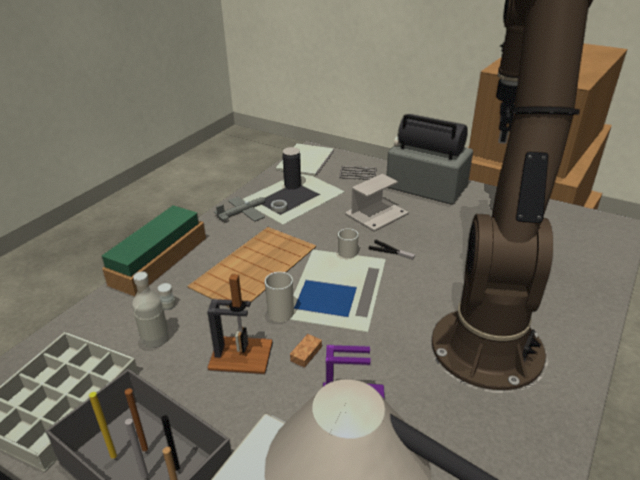

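View pics/top0.png

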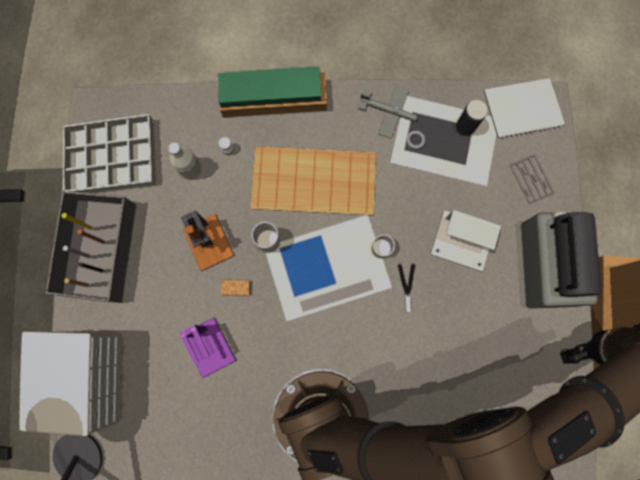

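The side view shows the stand with the brush at (237,325), a big cup at (279,297), a small cup at (347,243), the scraper at (375,200), and the purple decoy at (350,365). The top view shows the stand at (205,240), cups at (265,236) and (384,246), the board at (314,180) and the scraper at (468,238).

```bash
python3 - <<'E'
from h import *
crop('side0',190,210,350,390,4,'c1')
crop('side0',300,160,430,270,5,'c2')
crop('top0',160,190,300,310,5,'c3')
crop('top0',350,190,520,310,4,'c4')
E
```

```text
(no output)
```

View pics/c1.png

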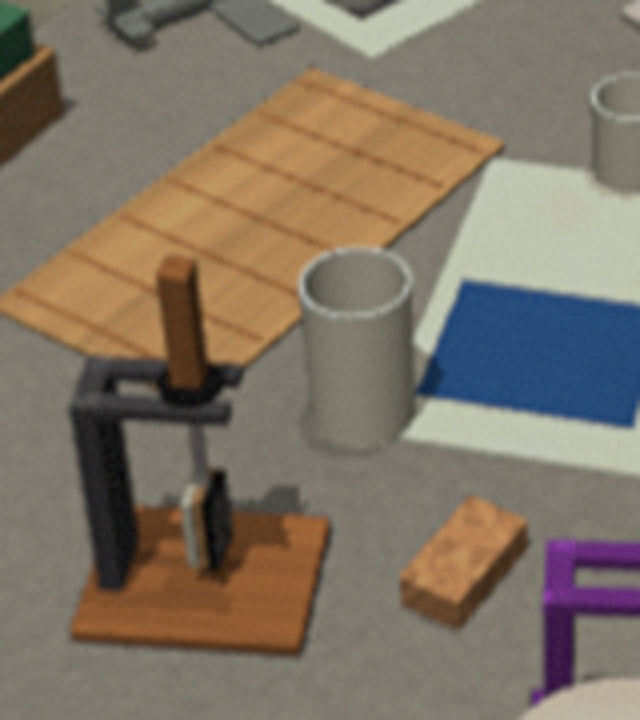

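View pics/c2.png

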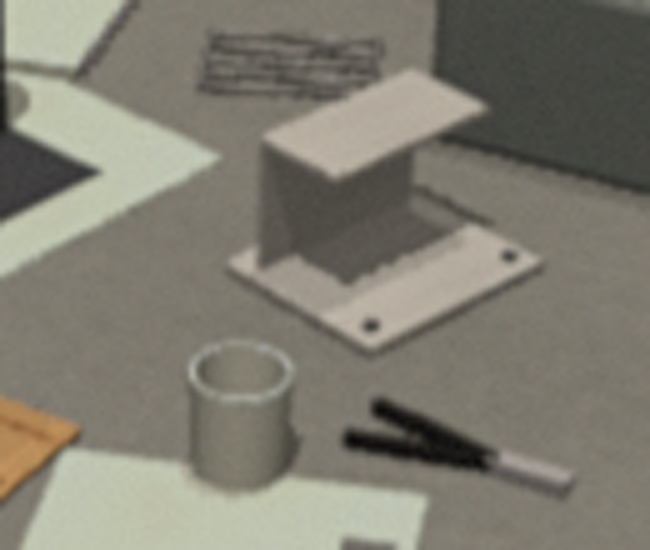

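View pics/c3.png

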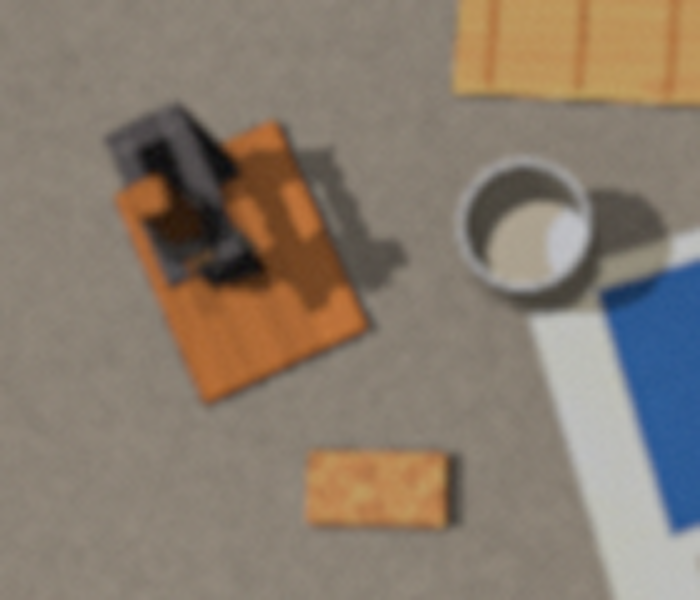

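View pics/c4.png

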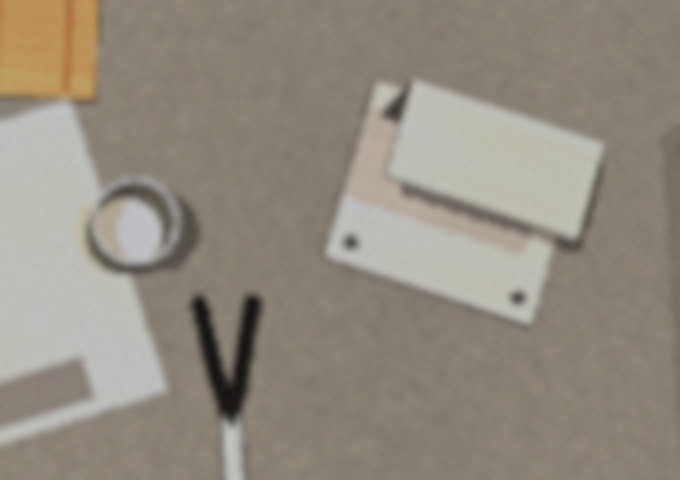

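```bash
cat > m.py <<'E'
from h import *
S=load('side0');T=load('top0')
def c1(u,v):return (190+(u+.5)/4-.5,210+(v+.5)/4-.5)
def c2(u,v):return (300+(u+.5)/5-.5,160+(v+.5)/5-.5)
def c3(u,v):return (160+(u+.5)/5-.5,190+(v+.5)/5-.5)
def c4(u,v):return (350+(u+.5)/4-.5,190+(v+.5)/4-.5)
E
python3 - <<'E'
from m import *
np.set_printoptions(precision=1,suppress=True)
print('bigrim',tri(S,c1(356,283),T,c3(525,227)))
print('smallrim',tri(S,c2(242,372),T,c4(136,223)))
print('handle',tri(S,c1(179,263),T,c3(152,193)))
# diameters
for z in(85,105): print('big dia',z,atz(T,c3(458,225),z)-atz(T,c3(592,228),z))
for z in(65,85): print('small dia',z,atz(T,c4(88,223),z)-atz(T,c4(184,223),z))
b=[atz(T,c3(*p),12) for p in((275,122),(370,325),(208,402),(118,198))]
print('stand top',b); 
bs=[atz(S,c1(*p),12) for p in((330,520),(300,645),(73,632))]
print('stand side',bs)
sc=[atz(T,c4(*p),10) for p in((328,256),(530,324),(378,82))];print('scr top',sc)
ss=[atz(S,c2(*p),10) for p in((372,348),(542,262),(230,263))];print('scr side',ss)
print('lip',[tri(S,c2(*p),T,c4(*q)) for p,q in(((335,178),(390,178)),((487,105),(578,240)),((410,68),(603,145)),((262,138),(413,80)))])
print('board top',[atz(T,p,6) for p in((255,147),(376,152),(374,215),(251,209))])
print('board side',[atz(S,p,6) for p in(c1(312,67),c1(505,148),c1(0,302))])
print('sand',[atz(T,c3(*p),25) for p in((308,450),(450,527))])
E
```

```text
bigrim (array([472.2, 137.8, 101.9]), np.float64(2.264664564533969))
smallrim (array([ 449.3, -169.2,   62.9]), np.float64(2.122601906157371))
handle (array([465.8, 299.7, 230.8]), np.float64(0.29331553138441385))
big dia 85 [ 2.1 69.5  0. ]
big dia 105 [ 2.  68.5  0. ]
small dia 65 [ 0.5 62.7  0. ]
small dia 85 [ 0.5 61.8  0. ]
stand top [array([546.6, 285.5,  12. ]), array([433.8, 230.4,  12. ]), array([392. , 318.2,  12. ]), array([504.8, 371.9,  12. ])]
stand side [array([430.2, 237.1,  12. ]), array([389.9, 324. ,  12. ]), array([503.7, 379.3,  12. ])]
scr top [array([ 432.8, -305.6,   10. ]), array([ 384.9, -442.7,   10. ]), array([ 553.1, -345.6,   10. ])]
scr side [array([ 431.6, -298.8,   10. ]), array([ 383. , -437.5,   10. ]), array([ 551. , -341.2,   10. ])]
lip [(array([ 472.5, -329. ,   99.6]), np.float64(4.683753218733741)), (array([ 430.3, -449.6,  102.1]), np.float64(3.6542578113983883)), (array([ 492.2, -470.2,  102. ]), np.float64(3.7410823485875286)), (array([ 534.3, -348. ,  100.6]), np.float64(0.14484388779950236))]
board top [array([740.3, 177.8,   6. ]), array([ 722.1, -162.6,    6. ]), array([ 541.4, -152. ,    6. ]), array([561. , 185.7,   6. ])]
board side [array([ 721. , -158.7,    6. ]), array([ 538.8, -140.5,    6. ]), array([737.8, 175.5,   6. ])]
sand [array([364.7, 260.4,  25. ]), array([323.7, 183.6,  25. ])]
```

Candidates:
- **Stand:** the brown-based stand at top (205,240), holding the brush. The similar object at (208,347) is purple, so it is excluded.
- **Cups:** two are present. The rim at 102 mm is the large cup and the rim at 63 mm is the small cup, so the middle cup is absent.

I'll put the cups on the board first, then do the brush work. The next step is a move planner.

```bash
cat >> h.py <<'E'
from scipy.spatial.transform import Rotation as Ro
def state():
    s=r.sense(); q=s['ee_rot']; M=Ro.from_quat([q[1],q[2],q[3],q[0]]).as_matrix()
    psi=np.arctan2(M[1,0],M[0,0]); return s,np.array(s['ee_pos']),psi,M
def info():
    s,p,psi,M=state(); print('t%.2f'%s['time_s'],'p',p.round(1),'psi %.3f'%psi,'zax',M[:,2].round(3),'F',np.round(s['force'],2),'w %.1f'%s['width'],'j',np.round(s['joint_pos'],2))
def plan(x,y,z,psi=None,w=8.5,n=None,start=None):
    """rows to shift (and turn) to the target, the turn spread evenly"""
    s,p,ps,M=state()
    if start is not None: p,ps=np.array(start[:3],float),start[3]
    if psi is None: psi=ps
    dpsi=(psi-ps+np.pi)%(2*np.pi)-np.pi if abs(psi-ps)>7 else psi-ps
    D=np.array([x,y,z])-p
    N=n or int(max(np.ceil(np.abs(D).max()/35),np.ceil(np.linalg.norm(D)/38),np.ceil(abs(dpsi)/.115),1))
    a=ps; out=[];pos=p.copy()
    for i in range(N):
        d=(np.array([x,y,z])-pos)/(N-i)
        tx=np.array([np.cos(a),np.sin(a),0]);ty=np.array([np.sin(a),-np.cos(a),0])
        row=[w,round(d@tx/10,2),round(d@ty/10,2),round(-d[2]/10,2),round(-(psi-a)/(N-i),3)]
        pos=pos+10*(row[1]*tx+row[2]*ty)-np.array([0,0,10*row[3]]); a-=row[4]; out.append(row)
    for k in range(0,N,10): print(str(sum(out[k:k+10],[])).replace(' ',''))
    print('ends',pos.round(1),round(a,3))
    return [*pos,a]
E
python3 - <<'E'
from h import *
info()
plan(449,-169,180,1.21)
E
```

```text
t0.10 p [ 180.2 -598.   230.6] psi 0.293 zax [-0.001  0.001 -1.   ] F [ 0.97 -0.36  0.35] w 85.3 j [ 1.18  0.44  0.03  1.57 -0.01  1.13 -0.08]
[8.5,np.float64(2.72),np.float64(-2.38),np.float64(0.36),np.float64(-0.066),8.5,np.float64(2.87),np.float64(-2.2),np.float64(0.36),np.float64(-0.065),8.5,np.float64(3.01),np.float64(-2.0),np.float64(0.36),np.float64(-0.066),8.5,np.float64(3.14),np.float64(-1.8),np.float64(0.36),np.float64(-0.065),8.5,np.float64(3.25),np.float64(-1.59),np.float64(0.36),np.float64(-0.066),8.5,np.float64(3.34),np.float64(-1.38),np.float64(0.36),np.float64(-0.065),8.5,np.float64(3.43),np.float64(-1.16),np.float64(0.36),np.float64(-0.066),8.5,np.float64(3.49),np.float64(-0.93),np.float64(0.36),np.float64(-0.065),8.5,np.float64(3.55),np.float64(-0.7),np.float64(0.36),np.float64(-0.066),8.5,np.float64(3.59),np.float64(-0.46),np.float64(0.36),np.float64(-0.065)]
[8.5,np.float64(3.61),np.float64(-0.23),np.float64(0.37),np.float64(-0.066),8.5,np.float64(3.61),np.float64(0.01),np.float64(0.36),np.float64(-0.065),8.5,np.float64(3.61),np.float64(0.25),np.float64(0.37),np.float64(-0.066),8.5,np.float64(3.58),np.float64(0.48),np.float64(0.36),np.float64(-0.065)]
ends [ 449. -169.  180.] 1.21
```

```bash
cat >> h.py <<'E'
def plan(x,y,z,psi=None,w=8.5,n=None,start=None):
    """n equal rows (constant shift and turn in tool axes), then a small correcting row"""
    s,p,ps,M=state()
    if start is not None: p,ps=np.array(start[:3],float),start[3]
    if psi is None: psi=ps
    D=np.array([x,y,z])-p
    N=n or int(max(np.ceil(np.linalg.norm(D)/37),np.ceil(abs(psi-ps)/.115),1))
    while True:
        t=round(-(psi-ps)/N,3)
        A=np.zeros((2,2))
        for i in range(N):
            a=ps-t*i; A+=np.array([[np.cos(a),np.sin(a)],[np.sin(a),-np.cos(a)]])
        d=np.linalg.solve(A,D[:2])/10
        if max(abs(d))<4 : break
        N+=1
    row=[w,float(round(d[0],1)),float(round(d[1],1)),float(round(-D[2]/N/10,1)),float(t)]
    pos=p.copy();a=ps
    for i in range(N):
        pos=pos+10*np.array([np.cos(a)*row[1]+np.sin(a)*row[2],np.sin(a)*row[1]-np.cos(a)*row[2],-row[3]]); a-=t
    e=np.array([x,y,z])-pos
    last=[w,float(round((np.cos(a)*e[0]+np.sin(a)*e[1])/10,2)),float(round((np.sin(a)*e[0]-np.cos(a)*e[1])/10,2)),float(round(-e[2]/10,2)),0]
    print(N,'x',row,'then',last,' end psi %.3f'%a)
    return [x,y,z,a]
E
python3 - <<'E'
from h import *
plan(449,-169,180,1.21)
E
```

```text
14 x [8.5, 3.6, -1.1, 0.4, -0.066] then [8.5, -0.3, 0.31, -0.54, 0]  end psi 1.217
```

>>> jog_arm --rows '[8.5,3.6,-1.1,0.4,-0.066,8.5,3.6,-1.1,0.4,-0.066,8.5,3.6,-1.1,0.4,-0.066,8.5,3.6,-1.1,0.4,-0.066,8.5,3.6,-1.1,0.4,-0.066,8.5,3.6,-1.1,0.4,-0.066,8.5,3.6,-1.1,0.4,-0.066]'

```text
time_s: 0.68
ee_pos: [365.8, -411.8, 202.9]
ee_rot: [-0.0, 0.929, 0.37, 0.0]
force: [0.4, -1.1, -0.4]
width: 84.9
```

>>> jog_arm --rows '[8.5,3.6,-1.1,0.4,-0.066,8.5,3.6,-1.1,0.4,-0.066,8.5,3.6,-1.1,0.4,-0.066,8.5,3.6,-1.1,0.4,-0.066,8.5,3.6,-1.1,0.4,-0.066,8.5,3.6,-1.1,0.4,-0.066,8.5,3.6,-1.1,0.4,-0.066,8.5,-0.3,0.3,-0.5,0,8.5,0,0,0,0,8.5,0,0,0,0]'

```text
time_s: 1.52
ee_pos: [449.0, -170.0, 180.3]
ee_rot: [0.0, 0.821, 0.571, -0.0]
force: [0.3, 0.2, -1.2]
width: 85.2
```

```bash
python3 - <<'E'
from h import *
info()
for n in('side','top'): shot(n,n+'1')
crop('side1',260,120,420,280,4,'d1')
crop('top1',320,180,480,300,5,'d2')
S=load('side1');T=load('top1');p=state()[1]
print(proj(S,[p]),proj(T,[p]))
E
```

```text
t1.52 p [ 449.  -170.   180.3] psi 1.216 zax [ 0.    -0.001 -1.   ] F [ 0.27  0.18 -1.16] w 85.2 j [ 0.55  0.28 -0.37  1.96  0.13  0.92 -0.24]
[[349.62520375 197.51280063]] [[389.37035741 237.71529553]]
```

View pics/d1.png

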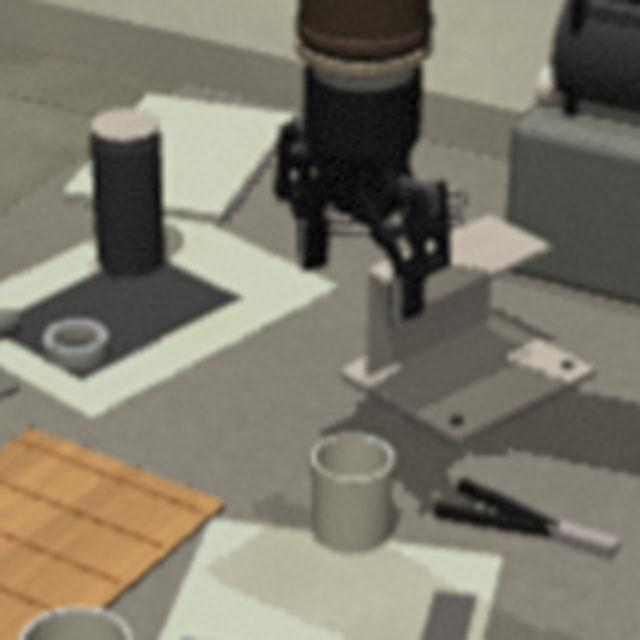

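View pics/d2.png

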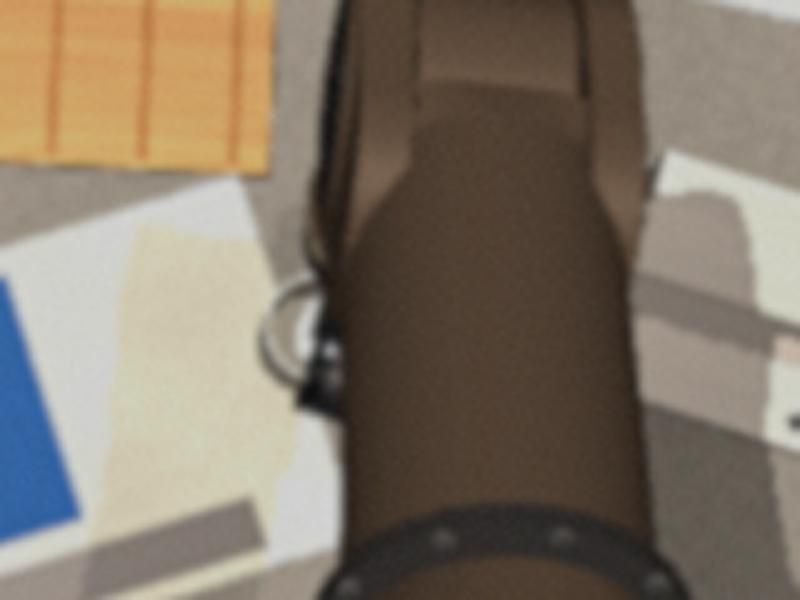

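```bash
python3 - <<'E'
from m import *
np.set_printoptions(precision=1,suppress=True)
print(atz(S,c2(242,372),65),atz(T,c4(136,223),65))
print(atz(S,c1(356,283),105),atz(T,c3(525,227),105))
p=[449,-170,193.3];print(proj(S,[p]))
for X in ([449.3,-169.2,0],): pass
plan(451,-168,19.5)
E
```

```text
[ 448.9 -166.2   65. ] [ 448.  -169.4   65. ]
[471.1 141.2 105. ] [470.7 136.9 105. ]
[[349.5 193.3]]
5 x [8.5, 0.1, 0.0, 3.2, -0.0] then [8.5, -0.16, 0.13, 0.06, 0]  end psi 1.214
```

>>> jog_arm --rows '[8.5,0.2,-0.1,3.2,0,8.5,0,0,3.2,0,8.5,0,0,3.2,0,8.5,0,0,3.2,0,8.5,0,0,3.2,0,8.5,0,0,0,0,3,0,0,0,0,3,0,0,0,0,3,0,0,0,0,3,0,0,0,0]'

```text
time_s: 2.45
ee_pos: [450.0, -167.9, 22.3]
ee_rot: [0.001, 0.821, 0.571, 0.001]
force: [-0.2, -0.3, -1.0]
width: 57.2
```

>>> jog_arm --rows '[3,0,0,0,0,3,0,0,0,0,3,0,0,0,0,3,0,0,0,0,3,0,0,0,0,3,0,0,0,0]'

```text
time_s: 2.95
ee_pos: [450.0, -167.8, 22.2]
ee_rot: [0.001, 0.821, 0.571, 0.001]
force: [-2.7, 0.0, 10.8]
width: 57.0
```

```bash
python3 - <<'E'
from h import *
info()
e=plan(640,-60,105,w=3,start=[450,-168,102,1.216])
E
```

```text
t2.95 p [ 450.  -167.8   22.2] psi 1.216 zax [ 0.003 -0.001 -1.   ] F [-2.65  0.04 10.76] w 57.0 j [ 0.46  0.52 -0.29  2.11  0.28  0.54 -0.38]
6 x [3, 2.8, 2.3, -0.0, -0.0] then [3, -0.07, 0.26, -0.3, 0]  end psi 1.216
```

>>> jog_arm --rows '[3,0,0,-1,0,3,0,0,-2,0,3,0,0,-3,0,3,0,0,-2,0,3,0,0,0,0]'

```text
time_s: 3.37
ee_pos: [451.5, -167.8, 105.2]
ee_rot: [0.003, 0.821, 0.571, 0.002]
force: [0.5, 0.3, -0.0]
width: 57.2
```

>>> jog_arm --rows '[3,2.8,2.3,0,0,3,2.8,2.3,0,0,3,2.8,2.3,0,0,3,2.8,2.3,0,0,3,2.8,2.3,0,0,3,2.8,2.3,0,0,3,0,0.2,0,0,3,0,0,0,0,3,0,0,0,0]'

```text
time_s: 4.12
ee_pos: [637.8, -58.4, 100.2]
ee_rot: [-0.0, 0.821, 0.572, -0.0]
force: [-1.2, -0.5, -0.7]
width: 56.9
```

```bash
python3 - <<'E'
from h import *
info()
shot('side','side2');crop('side2',200,150,400,300,4,'d1')
E
```

```text
t4.12 p [637.8 -58.4 100.2] psi 1.217 zax [-0.001 -0.    -1.   ] F [-1.22 -0.48 -0.7 ] w 56.9 j [ 0.22  0.61 -0.32  1.65  0.23  0.92 -0.54]
```

View pics/d1.png

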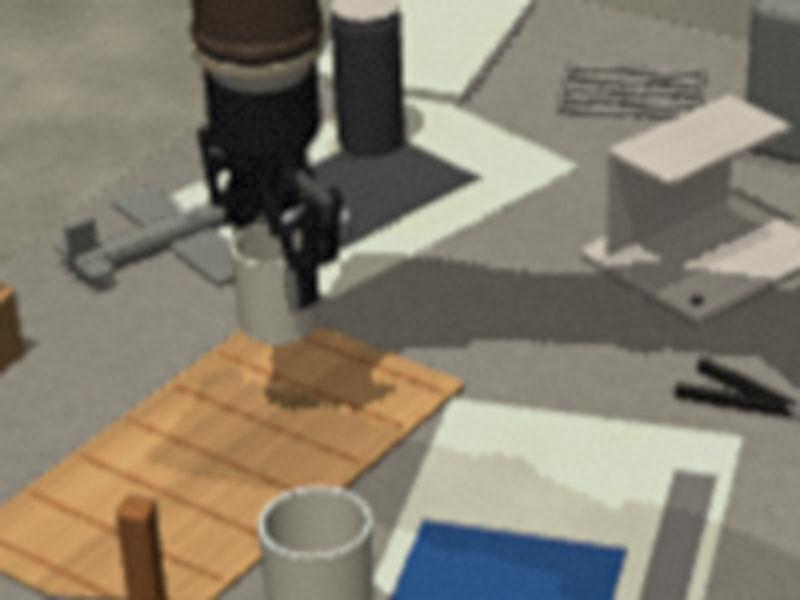

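The cup is held upright above the board. Next I lower it and release.

>>> jog_arm --rows '[3,0,0,2,0,3,0,0,2,0,3,0,0,2,0,3,0,0,0.8,0,3,0,0,0.3,0,3,0,0,0.1,0,3,0,0,0,0,3,0,0,0,0]'

```text
time_s: 4.83
ee_pos: [638.8, -58.6, 29.3]
ee_rot: [0.0, 0.821, 0.571, 0.0]
force: [0.3, 0.5, -1.1]
width: 57.1
```

>>> jog_arm --rows '[3,0,0,0.1,0,3,0,0,0,0,8.5,0,0,0,0,8.5,0,0,0,0,8.5,0,0,0,0,8.5,0,0,0,0,8.5,0,0,0,0,8.5,0,0,0,0]'

```text
time_s: 5.5
ee_pos: [638.4, -58.1, 27.2]
ee_rot: [-0.0, 0.821, 0.572, -0.0]
force: [0.3, 0.1, 0.8]
width: 84.9
```

>>> jog_arm --rows '[8.5,0,0,-2,0,8.5,0,0,-4,0,8.5,0,0,-4,0,8.5,0,0,-4,0,8.5,0,0,-4,0,8.5,0,0,0,0]'

```text
time_s: 6.0
ee_pos: [642.5, -57.7, 216.3]
ee_rot: [0.004, 0.821, 0.571, 0.005]
force: [1.2, 0.1, 1.3]
width: 85.3
```

```bash
python3 - <<'E'
from h import *
info()
e=plan(471,140,200,0.289+1.571)
plan(471,140,56,start=e)
E
```

```text
t6.00 p [642.5 -57.7 216.3] psi 1.217 zax [ 0.013 -0.    -1.   ] F [1.18 0.07 1.3 ] w 85.3 j [ 0.24  0.5  -0.35  1.53  0.18  1.13 -0.5 ]
8 x [8.5, 2.3, -2.4, 0.2, -0.08] then [8.5, 0.22, 0.42, 0.03, 0]  end psi 1.857
4 x [8.5, 0.0, 0.0, 3.6, -0.0] then [8.5, 0.0, 0.0, -0.0, 0]  end psi 1.857
```

>>> jog_arm --rows '[8.5,2.3,-2.4,0.2,-0.08,8.5,2.3,-2.4,0.2,-0.08,8.5,2.3,-2.4,0.2,-0.08,8.5,2.3,-2.4,0.2,-0.08,8.5,2.3,-2.4,0.2,-0.08,8.5,2.3,-2.4,0.2,-0.08,8.5,2.3,-2.4,0.2,-0.08,8.5,2.3,-2.4,0.2,-0.08,8.5,0.2,0.4,0,0,8.5,0,0,0,0]'

```text
time_s: 6.83
ee_pos: [465.8, 140.7, 191.5]
ee_rot: [0.0, 0.598, 0.802, 0.0]
force: [0.7, -0.7, -0.2]
width: 85.1
```

```bash
python3 - <<'E'
from h import *
shot('side','side3'); shot('top','top3')
info()
crop('side3',180,120,380,350,3,'d1');crop('top3',200,160,400,300,4,'d2')
plan(471,140,56)
E
```

```text
t6.93 p [467.4 138.9 191.4] psi 1.856 zax [ 0.001 -0.    -1.   ] F [-0.16 -0.76  0.52] w 85.2 j [ 0.08  0.32 -0.59  1.92  0.21  0.97 -0.33]
4 x [8.5, 0.0, 0.1, 3.4, -0.0] then [8.5, 0.0, -0.02, -0.06, 0]  end psi 1.856
```

View pics/d1.png

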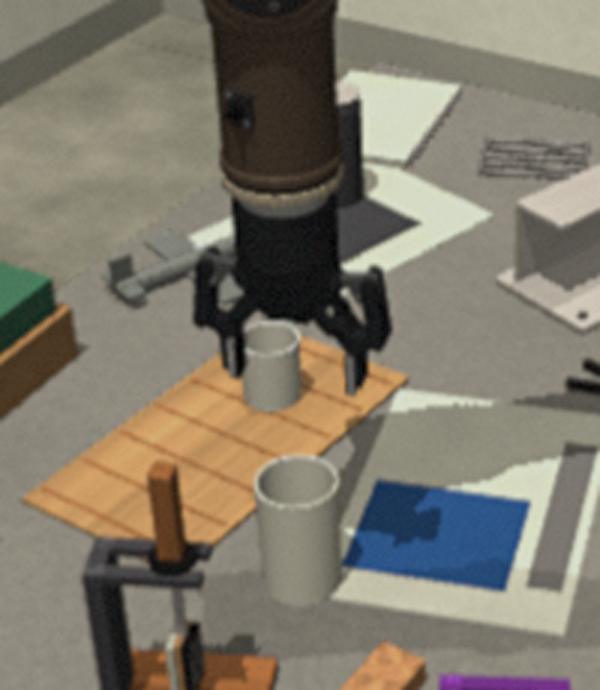

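View pics/d2.png

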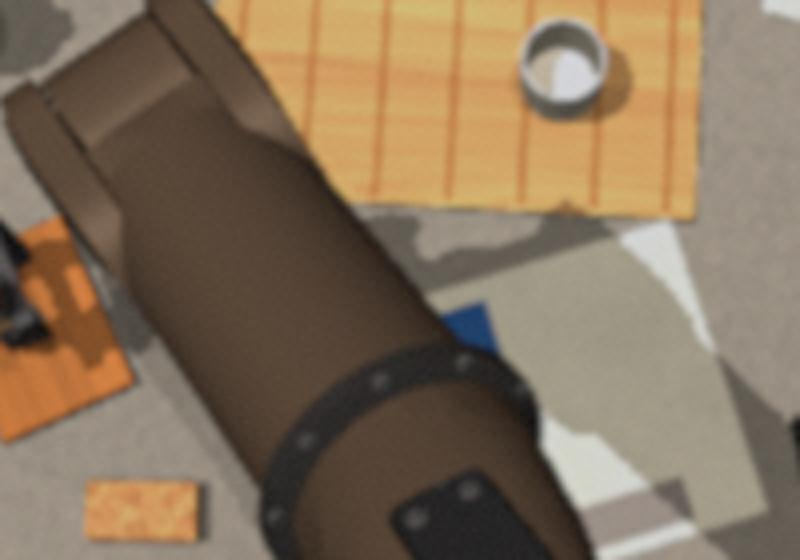

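Small cup stands upright on the board; the large cup is unmoved under the gripper. Descending on it.

>>> jog_arm --rows '[8.5,0,0.3,3,0,8.5,0,0,3,0,8.5,0,0,3,0,8.5,0,0,3,0,8.5,0,0,1.5,0,8.5,0,0,0,0,3,0,0,0,0,3,0,0,0,0,3,0,0,0,0,3,0,0,0,0]'

```text
time_s: 7.77
ee_pos: [470.5, 140.2, 57.4]
ee_rot: [0.001, 0.599, 0.8, 0.001]
force: [0.2, -0.1, -1.3]
width: 67.3
```

>>> jog_arm --rows '[3,0,0,0,0,3,0,0,0,0,3,0,0,0,0,3,0,0,0,0]'

```text
time_s: 8.1
ee_pos: [470.4, 140.3, 57.2]
ee_rot: [0.001, 0.599, 0.801, 0.001]
force: [0.1, -1.1, 6.6]
width: 67.4
```

```bash
python3 - <<'E'
from h import *
s,p,ps,M=state();info()
plan(640,88,p[2]+80,w=3,start=[p[0],p[1],p[2]+80,ps])
E
```

```text
t8.10 p [470.4 140.3  57.2] psi 1.857 zax [ 0.002  0.    -1.   ] F [ 0.09 -1.08  6.56] w 67.4 j [-0.02  0.5  -0.5   2.05  0.38  0.68 -0.48]
5 x [3, -2.0, 3.0, -0.0, -0.0] then [3, 0.2, -0.21, -0.0, 0]  end psi 1.857
```

>>> jog_arm --rows '[3,0,0,-1,0,3,0,0,-2,0,3,0,0,-3,0,3,-2,3,0,0,3,-2,3,0,0,3,-2,3,0,0,3,-2,3,0,0,3,-1.8,2.8,0,0,3,0,0,0,0,3,0,0,0,0]'

```text
time_s: 8.93
ee_pos: [640.4, 86.7, 116.2]
ee_rot: [-0.0, 0.6, 0.8, 0.0]
force: [-0.5, 1.0, -1.4]
width: 67.3
```

>>> jog_arm --rows '[3,0,0,0,0,3,0,0,0,0]'

```text
time_s: 9.1
ee_pos: [638.1, 88.6, 116.6]
ee_rot: [-0.0, 0.599, 0.801, -0.0]
force: [-0.3, 1.4, -2.4]
width: 67.4
```

Lower by 53 mm to 63.5.

>>> jog_arm --rows '[3,0,0,2,0,3,0,0,2,0,3,0,0,0.8,0,3,0,0,0.4,0,3,0,0,0.1,0,3,0,0,0,0,3,0,0,0,0]'

```text
time_s: 9.68
ee_pos: [639.7, 88.2, 64.3]
ee_rot: [0.0, 0.599, 0.801, 0.001]
force: [-0.2, 0.1, -1.7]
width: 67.5
```

>>> jog_arm --rows '[8.5,0,0,0,0,8.5,0,0,0,0,8.5,0,0,0,0,8.5,0,0,0,0,8.5,0,0,0,0,8.5,0,0,0,0]'

```text
time_s: 10.18
ee_pos: [639.3, 87.9, 63.4]
ee_rot: [0.0, 0.599, 0.801, 0.0]
force: [0.1, -0.6, 0.2]
width: 85.1
```

>>> jog_arm --rows '[8.5,0,0,-2,0,8.5,0,0,-4,0,8.5,0,0,-4,0,8.5,0,0,-4,0,8.5,0,0,-4,0,8.5,0,0,-3,0,8.5,0,0,0,0]'

```text
time_s: 10.77
ee_pos: [642.0, 89.3, 281.0]
ee_rot: [0.004, 0.599, 0.801, 0.004]
force: [0.7, 0.1, 0.6]
width: 85.2
```

```bash
python3 - <<'E'
from h import *
info()
plan(440,200,275,1.856)
E
```

```text
t10.77 p [642.   89.3 281. ] psi 1.857 zax [ 0.011  0.002 -1.   ] F [0.75 0.12 0.58] w 85.2 j [ 0.12  0.49 -0.54  1.41  0.26  1.29 -0.14]
7 x [8.5, 2.3, -2.3, 0.1, 0.0] then [8.5, 0.22, -0.15, -0.1, 0]  end psi 1.857
```

```bash
python3 - <<'E'
from h import *
shot('side','side4'); shot('top','top4')
crop('side4',195,265,285,385,6,'d1');crop('top4',170,190,260,280,7,'d2');
crop('side4',180,170,340,310,4,'d3')
E
```

```text
(no output)
```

View pics/d1.png

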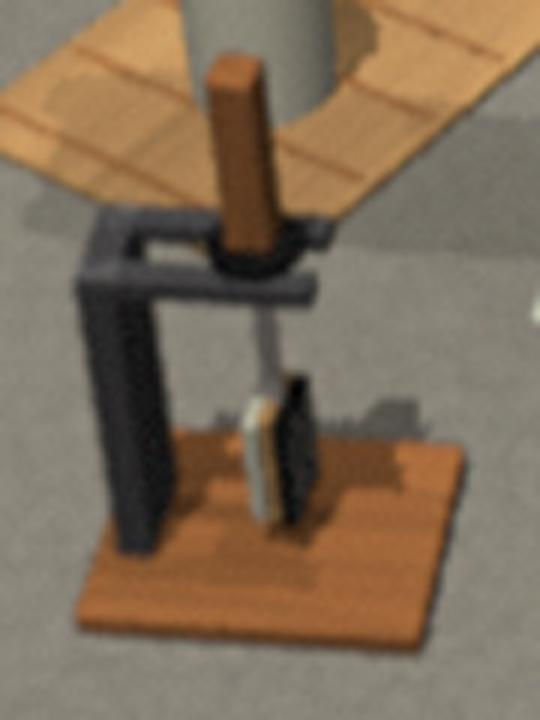

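View pics/d2.png

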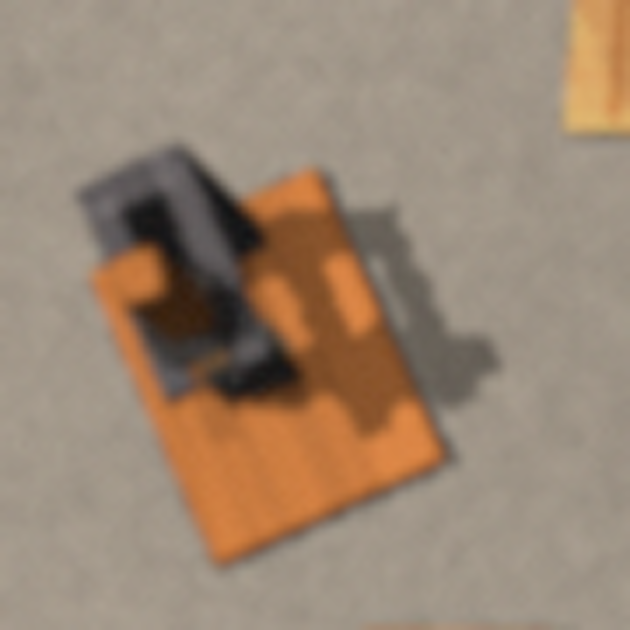

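View pics/d3.png

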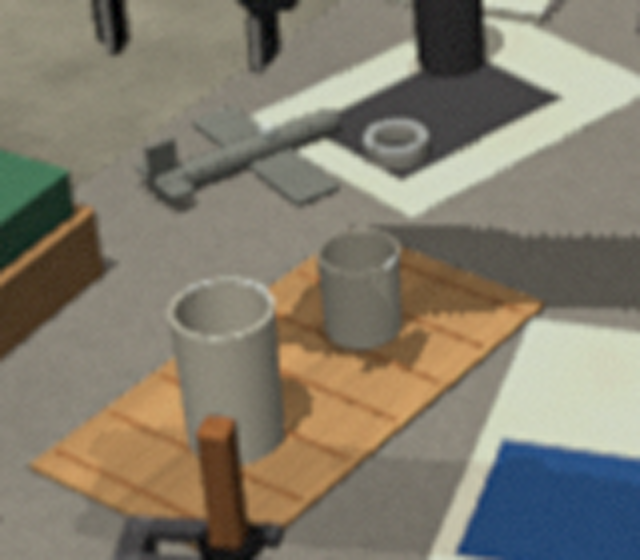

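Both cups stand upright on the board. The brush handle top shows at side ≈(234,277) and top ≈(189,228). I'll check with a model overlay.

```bash
cat > ov.py <<'E'
from h import *
def box(cx,cy,yaw,x0,x1,y0,y1,z0,z1):
    P=np.array([[x,y,z] for z in(z0,z1) for x,y in((x0,y0),(x1,y0),(x1,y1),(x0,y1))],float)
    c,s=np.cos(yaw),np.sin(yaw)
    return np.c_[cx+c*P[:,0]-s*P[:,1],cy+s*P[:,0]+c*P[:,1],P[:,2]]
def draw(tag,boxes,x0,y0,x1,y1,s,out):
    d=load(tag);im=cv2.imread(f'pics/{tag}.png')[y0:y1,x0:x1];im=cv2.resize(im,None,fx=s,fy=s,interpolation=cv2.INTER_CUBIC)
    for b,col in boxes:
        q=((proj(d,b)-[x0,y0]+.5)*s-.5).round().astype(int)
        for i,j in((0,1),(1,2),(2,3),(3,0),(4,5),(5,6),(6,7),(7,4),(0,4),(1,5),(2,6),(3,7)):
            cv2.line(im,tuple(map(int,q[i])),tuple(map(int,q[j])),col,1,cv2.LINE_AA)
    cv2.imwrite(f'pics/{out}.png',im)
E
python3 - <<'E'
from ov import *
np.set_printoptions(precision=1,suppress=True)
S=load('side4');T=load('top4')
a=(234.1,276.6);b=(189.3,228.4)
print(tri(S,a,T,b),atz(S,a,233),atz(T,b,233))
cx,cy,y=468.5,303,.451
st=[(box(cx,cy,y,-65,65,-50,50,0,12),(0,255,0)),(box(cx,cy,y,-30,55,-9,9,150,150),(255,255,0))]
ax,ay=460,299; ax,ay=cx-10*np.cos(y),cy-10*np.sin(y);print(ax,ay)
st+=[(box(ax,ay,y,-9,9,-9,9,156,233),(255,0,255)),(box(ax,ay,y,-9,9,-15,15,28,78),(0,0,255))]
draw('side4',st,195,265,285,385,6,'e1');draw('top4',st,170,190,260,280,7,'e2')
E
```

```text
(array([465.5, 301.6, 229.1]), np.float64(0.71712526048677)) [461.7 305.3 233. ] [465.  300.9 233. ]
459.49988313332454 298.6413423641924
```

View pics/e1.png

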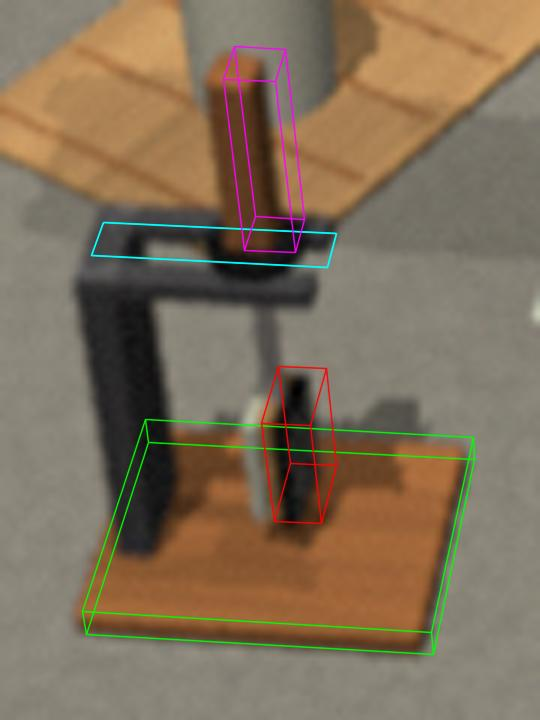

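View pics/e2.png

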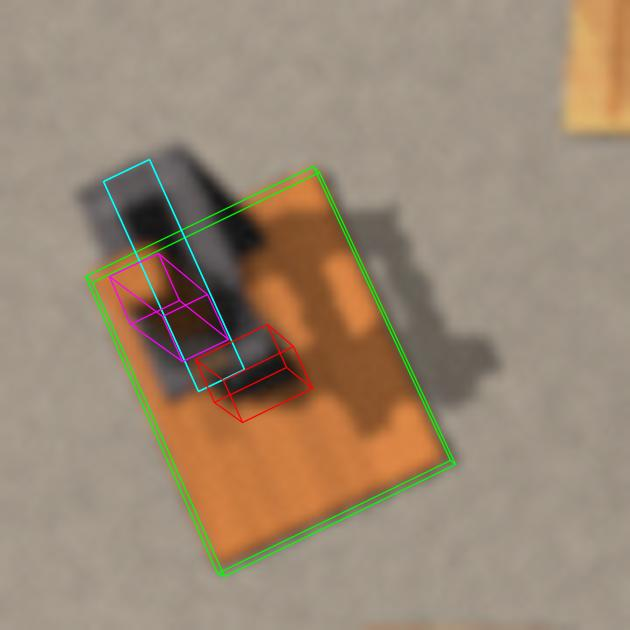

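```bash
python3 - <<'E'
from ov import *
from scipy.optimize import least_squares
S=load('side4');T=load('top4')
f1=lambda u,v:(195+(u+.5)/6-.5,265+(v+.5)/6-.5)
f2=lambda u,v:(170+(u+.5)/7-.5,190+(v+.5)/7-.5)
tp=np.array([f2(*p) for p in((315,170),(445,457),(222,565),(93,272))])
sp=np.array([f1(*p) for p in((466,447),(420,634),(80,616))])
idx=[5,4,7,6] # box corner order top: 4=(-,-),5=(+,-),6=(+,+),7=(-,+)
def res(v,which='b'):
    b=box(v[0],v[1],v[2],-65,65,-50,50,0,12)
    o=[]
    if which in'bt':o.append((proj(T,b[[5,4,7,6]])-tp).ravel())
    if which in'bs':o.append((proj(S,b[[4,7,6]])-sp).ravel())
    return np.concatenate(o)
for w in'tsb':
    q=least_squares(res,[468,303,.45],args=(w,));print(w,q.x.round(3),q.fun.round(1))
st=q.x
# handle: top face centre + collar-level
hs=np.array([f1(237,74)]);ht=np.array([f2(138,272)])
def rh(v): 
    return np.concatenate([(proj(T,[[v[0],v[1],233]])-ht).ravel(),(proj(S,[[v[0],v[1],233]])-hs).ravel()])
q=least_squares(rh,[465,300]);print(q.x,q.fun)
c,s=np.cos(st[2]),np.sin(st[2]);d=q.x-st[:2];print('in stand',c*d[0]+s*d[1],-s*d[0]+c*d[1])
cx,cy,y=st;ax,ay=q.x
B=[(box(cx,cy,y,-65,65,-50,50,0,12),(0,255,0)),(box(cx,cy,y,-30,55,-9,9,150,150),(255,255,0))]
B+=[(box(ax,ay,y,-9,9,-9,9,156,233),(255,0,255)),(box(ax,ay,y,-9,9,-15,15,28,78),(0,0,255))]
draw('side4',B,195,265,285,385,6,'e1');draw('top4',B,170,190,260,280,7,'e2')
E
```

```text
t [4.69622e+02 3.02062e+02 4.42000e-01] [ 0.4 -1.   0.9  0.3 -0.6  0.7 -0.7 -0. ]
s [4.68964e+02 3.06171e+02 4.44000e-01] [ 0.3 -0.8  0.6  0.6 -0.9 -0.1]
b [4.69651e+02 3.03837e+02 4.39000e-01] [-0.2 -1.   0.2  0.4 -1.3  0.6 -1.3 -0.1  0.7 -1.4  0.8 -0.1 -0.5 -1. ]
[463.83096852 302.7273903 ] [-0.78592269  0.4826864  -0.04449857 -1.31102244]
in stand -5.73914205496573 1.4702303996159396
```

View pics/e1.png

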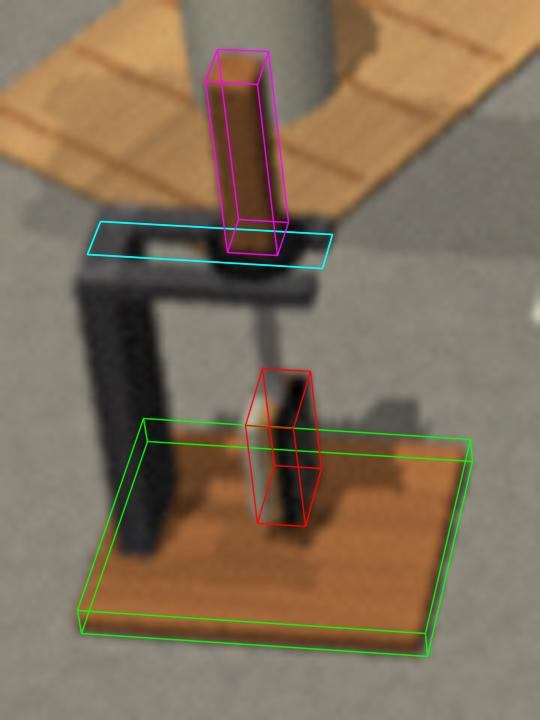

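View pics/e2.png

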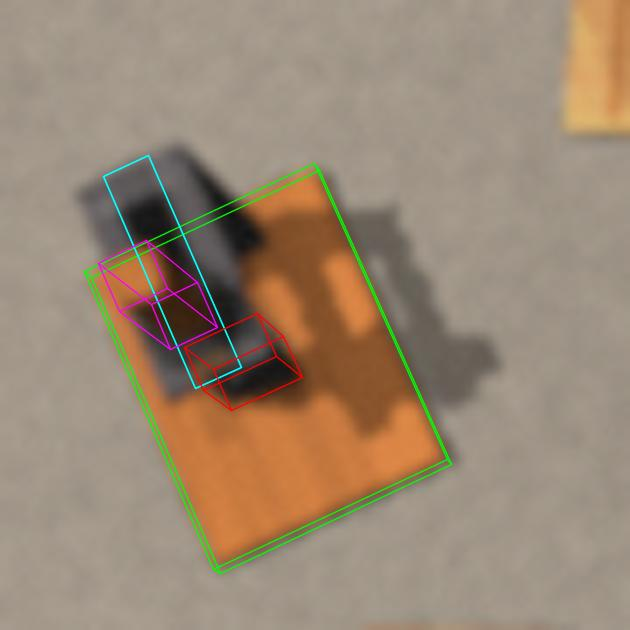

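```bash
python3 - <<'E'
from h import *
e=plan(462,301.5,270,3.58)
plan(462,301.5,180,start=e)
E
```

```text
15 x [8.5, 1.9, 0.8, 0.0, -0.115] then [8.5, 0.2, 0.49, 0.47, 0]  end psi 3.582
3 x [8.5, -0.0, 0.0, 3.0, -0.0] then [8.5, -0.0, 0.0, -0.0, 0]  end psi 3.582
```

>>> jog_arm --rows '[8.5,1.9,0.8,0,-0.115,8.5,1.9,0.8,0,-0.115,8.5,1.9,0.8,0,-0.115,8.5,1.9,0.8,0,-0.115,8.5,1.9,0.8,0,-0.115,8.5,1.9,0.8,0,-0.115,8.5,1.9,0.8,0,-0.115,8.5,1.9,0.8,0,-0.115]'

```text
time_s: 11.53
ee_pos: [592.7, 241.1, 271.0]
ee_rot: [-0.001, 0.178, 0.984, -0.001]
force: [-0.0, 0.9, -0.0]
width: 85.2
```

>>> jog_arm --rows '[8.5,1.9,0.8,0,-0.115,8.5,1.9,0.8,0,-0.115,8.5,1.9,0.8,0,-0.115,8.5,1.9,0.8,0,-0.115,8.5,1.9,0.8,0,-0.115,8.5,1.9,0.8,0,-0.115,8.5,1.9,0.8,0,-0.115,8.5,0.2,0.5,0.4,0,8.5,0,0,0,0,8.5,0,0,0,0]'

```text
time_s: 12.37
ee_pos: [461.7, 300.5, 268.2]
ee_rot: [-0.001, -0.217, 0.976, -0.0]
force: [-0.1, -0.9, -0.4]
width: 85.0
```

```bash
python3 - <<'E'
from h import *
shot('side','side5');crop('side5',185,190,305,340,5,'d1')
info()
plan(462,301.5,180,3.58)
E
```

```text
t12.42 p [462.2 300.5 268.4] psi -2.704 zax [-0.001 -0.001 -1.   ] F [0.38 0.17 0.28] w 85.2 j [ 0.04  0.47 -1.02  1.64  0.41  1.27  0.95]
55 x [8.5, 0.1, -0.9, 0.2, -0.114] then [8.5, -0.0, -0.0, -2.16, 0]  end psi 3.566
```

View pics/d1.png

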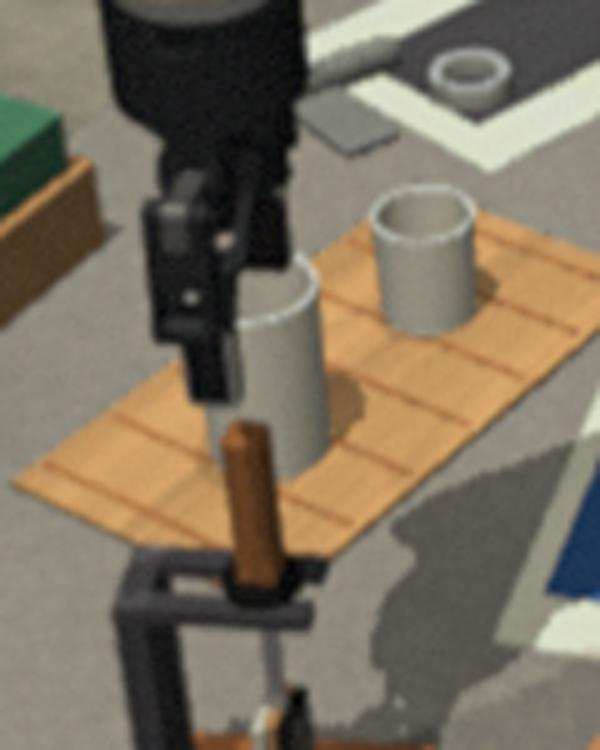

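Gripper sits astride the handle, with fingertips at crop (212,385) and (270,255) and the handle top at (248,435). Descending.

>>> jog_arm --rows '[8.5,0,0,2.2,0,8.5,0,0,2.2,0,8.5,0,0,2.2,0,8.5,0,0,2.2,0,8.5,0,0,0,0,8.5,0,0,0,0]'

```text
time_s: 12.92
ee_pos: [461.8, 300.5, 180.5]
ee_rot: [-0.001, -0.217, 0.976, -0.0]
force: [0.2, 0.1, 0.4]
width: 84.8
```

>>> jog_arm --rows '[5,0,0,0,0,4,0,0,0,0,3,0,0,0,0,2,0,0,0,0,1,0,0,0,0,1,0,0,0,0,1,0,0,0,0,1,0,0,0,0,1,0,0,0,0,1,0,0,0,0]'

```text
time_s: 13.75
ee_pos: [461.6, 301.4, 181.8]
ee_rot: [0.0, -0.218, 0.976, -0.0]
force: [-0.8, -1.2, 5.2]
width: 17.3
```

```bash
python3 - <<'E'
from h import *
shot('side','side6');crop('side6',185,210,305,360,5,'d1')
info()
E
```

```text
t13.80 p [461.6 301.4 181.8] psi -2.702 zax [ 0.001  0.    -1.   ] F [ 0.25 -1.72  6.  ] w 17.4 j [-0.    0.55 -0.97  1.76  0.5   1.1   0.87]
```

View pics/d1.png

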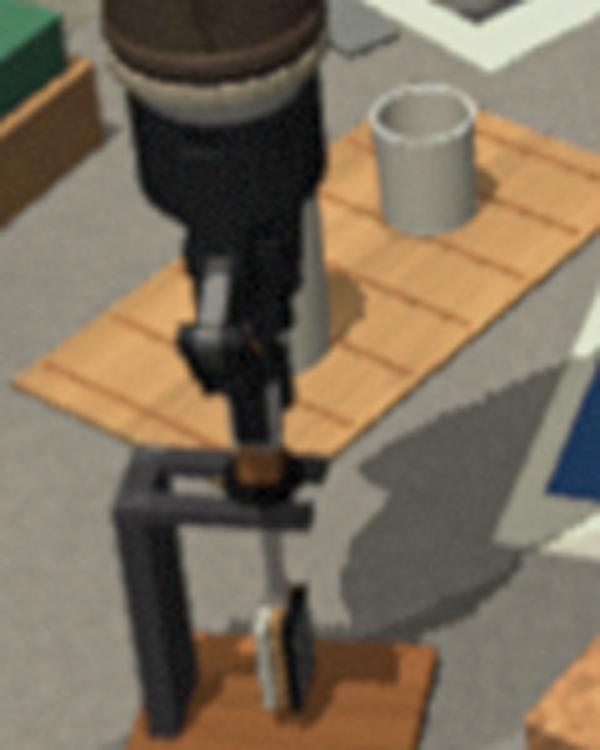

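>>> jog_arm --rows '[1,0,0,-1,0,1,0,0,-1,0,1,0,0,-1,0,1,0,0,0,0,1,2,0,0,0,1,2.5,0,0,0,1,2.5,0,0,0,1,2,0,0,0,1,0,0,0,0]'

```text
time_s: 14.55
ee_pos: [376.5, 261.3, 211.2]
ee_rot: [-0.001, -0.219, 0.976, -0.001]
force: [0.0, -0.6, -1.2]
width: 17.2
```

```bash
python3 - <<'E'
from h import *
shot('side','side7');crop('side7',185,180,345,380,4,'d1')
info()
s,p,ps,M=state()
e=plan(p[0],p[1],320,w=1,n=4)
e[3]+=2*np.pi
plan(638.5,-58,320,2.9,w=1,start=e)
E
```

```text
t14.60 p [378.7 262.  211.5] psi -2.701 zax [ 0.001 -0.002 -1.   ] F [0.92 0.12 0.1 ] w 17.1 j [ 0.12  0.38 -1.07  1.92  0.38  1.06  0.9 ]
4 x [1, -0.0, 0.0, -2.7, -0.0] then [1, -0.0, 0.0, -0.05, 0]  end psi -2.701
12 x [1, -1.8, -3.0, -0.0, 0.057] then [1, -0.38, 0.43, -0.0, 0]  end psi 2.899
```

View pics/d1.png

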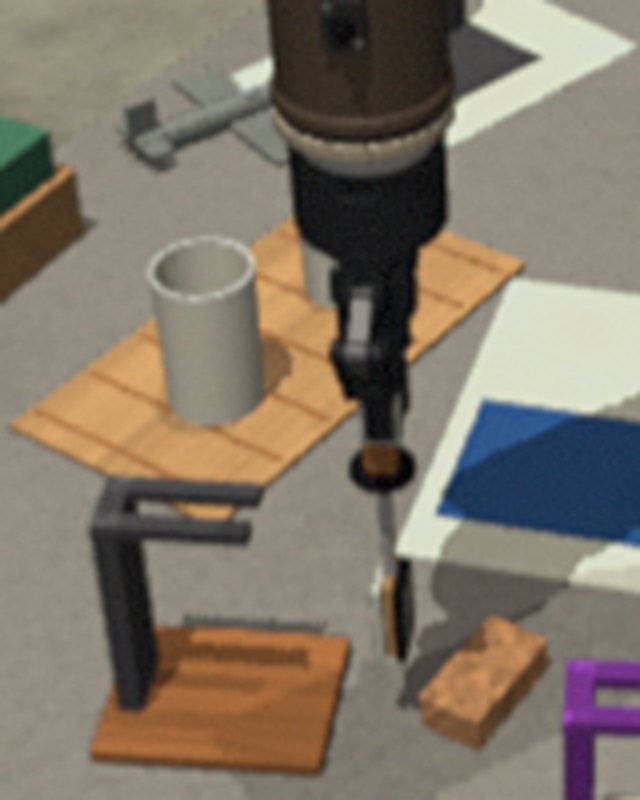

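The brush came out clear of the tines and hangs upright (crop (382,465) to (398,655)). Now up and over to the small cup.

>>> jog_arm --rows '[1,0,0,-2.7,0,1,0,0,-2.7,0,1,0,0,-2.7,0,1,0,0,-2.7,0,1,-1.8,-3.0,0,0.057,1,-1.8,-3.0,0,0.057,1,-1.8,-3.0,0,0.057,1,-1.8,-3.0,0,0.057,1,-1.8,-3.0,0,0.057,1,-1.8,-3.0,0,0.057]'

```text
time_s: 15.43
ee_pos: [537.4, 121.8, 319.3]
ee_rot: [0.0, -0.047, 0.999, 0.0]
force: [-0.1, -0.2, -2.0]
width: 17.0
```

>>> jog_arm --rows '[1,-1.8,-3.0,0,0.057,1,-1.8,-3.0,0,0.057,1,-1.8,-3.0,0,0.057,1,-1.8,-3.0,0,0.057,1,-1.8,-3.0,0,0.057,1,-1.8,-3.0,0,0.057,1,-0.4,0.4,0,0,1,0,0,0,0,1,0,0,0,0]'

```text
time_s: 16.18
ee_pos: [640.0, -57.4, 318.9]
ee_rot: [-0.0, 0.122, 0.993, 0.0]
force: [-0.2, 0.2, -1.5]
width: 16.9
```

```bash
python3 - <<'E'
from ov import *
shot('side','side8');shot('top','top8')
info();s,p,ps,M=state()
b=box(p[0],p[1],ps-np.pi,-9,9,-15,15,p[2]-154,p[2]-104)
B=[(b,(0,0,255)),(box(p[0],p[1],ps-np.pi,-9,9,-9,9,p[2]-26,p[2]+51),(255,0,255))]
B+=[(box(638.4,-58.1,0,-29,29,-29,29,71,71),(0,255,0)),(box(639.4,88,0,-34,34,-34,34,111,111),(0,255,0))]
draw('side8',B,200,120,360,300,4,'e1');draw('top8',B,220,120,420,260,4,'e2')
E
```

```text
t16.28 p [639.5 -56.4 319.4] psi 2.900 zax [ 0.     0.001 -1.   ] F [-1.22  0.33 -1.11] w 17.1 j [ 0.49  0.53 -0.8   1.34  0.37  1.42  1.03]
```

View pics/e1.png

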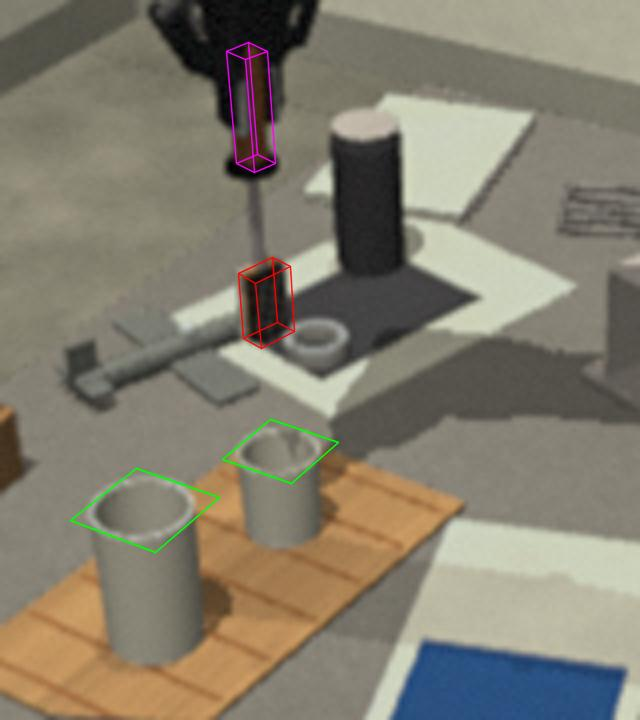

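View pics/e2.png

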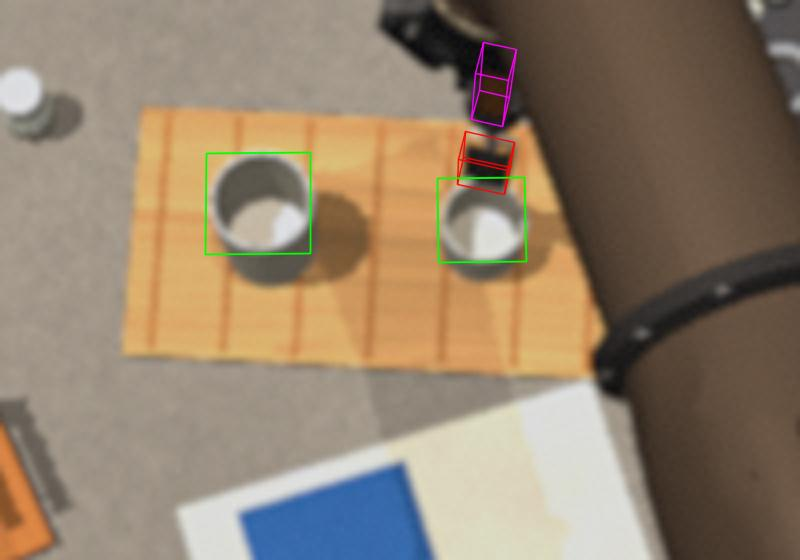

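Overlays agree within about 2 mm: the brush head is directly above the small cup, and the cups are where I set them. Lowering 150 mm.

>>> jog_arm --rows '[1,0,-0.2,2,0,1,0,0,2.5,0,1,0,0,2.5,0,1,0,0,2,0,1,0,0,2,0,1,0,0,2,0,1,0,0,1.5,0,1,0,0,0.5,0,1,0,0,0,0,1,0,0,0,0]'

```text
time_s: 17.12
ee_pos: [639.4, -58.9, 170.2]
ee_rot: [0.0, 0.121, 0.993, 0.0]
force: [-0.2, 0.2, -0.8]
width: 17.2
```

```bash
python3 - <<'E'
from ov import *
shot('side','side9')
info();s,p,ps,M=state()
B=[(box(638.4,-58.1,0,-29,29,-29,29,71,71),(0,255,0)),(box(p[0],p[1],ps-np.pi,-9,9,-9,9,p[2]-26,p[2]+51),(255,0,255)),(box(p[0],p[1],ps-np.pi,-9,9,-15,15,p[2]-154,p[2]-104),(0,0,255))]
draw('side9',B,200,120,360,300,4,'e1')
E
```

```text
t17.17 p [639.7 -59.  170.7] psi 2.898 zax [ 0.002  0.    -1.   ] F [ 1.16 -0.74 -0.8 ] w 17.2 j [ 0.48  0.63 -0.76  1.56  0.46  1.14  0.95]
```

View pics/e1.png

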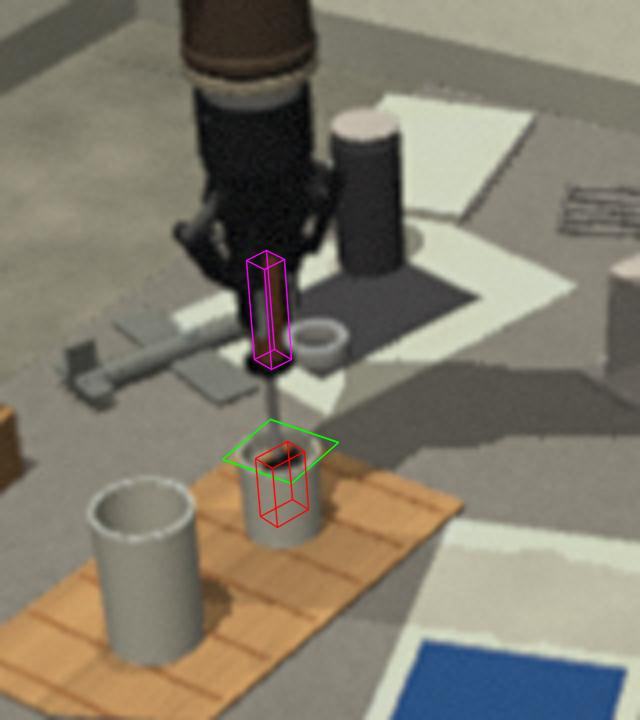

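>>> jog_arm --rows '[1,0,0,0.2,0,1,0,0,0.1,0,1,0,0,0,0,1,0,0,0,0]'

```text
time_s: 17.5
ee_pos: [639.2, -59.7, 166.6]
ee_rot: [0.0, 0.122, 0.993, -0.0]
force: [-0.1, -0.2, -1.1]
width: 17.2
```

>>> jog_arm --rows '[1,0,0,0.1,0,1,0,0,0.1,0,1,0,0,0,0,1,0,0,0,0,1,0,0,0,0]'

```text
time_s: 17.92
ee_pos: [639.8, -59.5, 165.8]
ee_rot: [0.001, 0.122, 0.993, -0.0]
force: [-2.0, -0.4, 8.9]
width: 17.5
```

The floor contact was felt at the expected height (offset 153.8 confirmed). Now drawing it up.

>>> jog_arm --rows '[1,0,0,-1,0,1,0,0,-1,0,1,0,0,-1,0,1,0,0,-1,0,1,0,0,-0.4,0,1,0,0,0,0,1,0,0,0,0]'

```text
time_s: 18.5
ee_pos: [639.2, -59.7, 208.5]
ee_rot: [0.0, 0.122, 0.993, -0.0]
force: [0.5, 0.2, -2.0]
width: 17.3
```

```bash
python3 - <<'E'
from ov import *
shot('side','side10');crop('side10',190,120,350,300,4,'e1')
info()
E
```

```text
t18.55 p [638.9 -59.7 208. ] psi 2.898 zax [-0. -0. -1.] F [-0.71 -0.6  -0.7 ] w 17.0 j [ 0.49  0.6  -0.77  1.51  0.43  1.21  0.98]
```

View pics/e1.png

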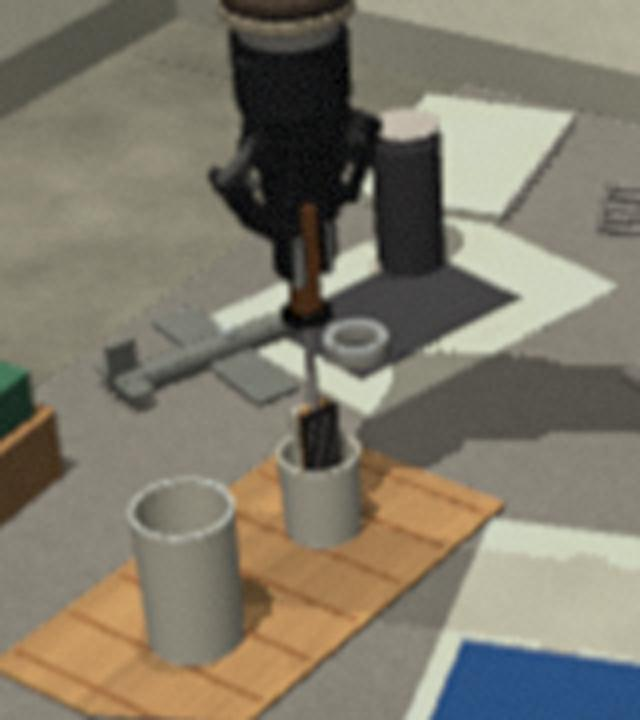

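The tip is 48 mm up inside the upright small cup. Next is the large cup.

>>> jog_arm --rows '[1,0,0,-3,0,1,0,0,-3,0,1,0,0,-3,0,1,0,0,-1,0,1,0.9,3.6,0,0,1,0.9,3.6,0,0,1,0.9,3.6,0,0,1,0.8,3.5,0,0,1,0,0,0,0,1,0,0,0,0]'

```text
time_s: 19.38
ee_pos: [638.7, 90.9, 307.5]
ee_rot: [-0.001, 0.119, 0.993, 0.0]
force: [0.3, -0.6, -1.3]
width: 17.3
```

```bash
python3 - <<'E'
from ov import *
shot('side','side11');shot('top','top11')
info();s,p,ps,M=state()
b=box(p[0],p[1],ps-np.pi,-9,9,-15,15,p[2]-154,p[2]-104)
B=[(b,(0,0,255))]
B+=[(box(638.4,-58.1,0,-29,29,-29,29,71,71),(0,255,0)),(box(639.4,88,0,-34,34,-34,34,111,111),(0,255,0))]
draw('side11',B,190,120,350,300,4,'e1');draw('top11',B,220,120,420,260,4,'e2')
plan(639.4,88,p[2],w=1)
E
```

```text
t19.48 p [639.6  86.7 307.3] psi 2.897 zax [-0.001 -0.001 -1.   ] F [-0.16 -1.   -0.71] w 17.0 j [ 0.27  0.54 -0.8   1.35  0.39  1.41  0.8 ]
1 x [1, 0.1, 0.1, -0.0, -0.0] then [1, -0.05, 0.02, -0.0, 0]  end psi 2.897
```

View pics/e1.png

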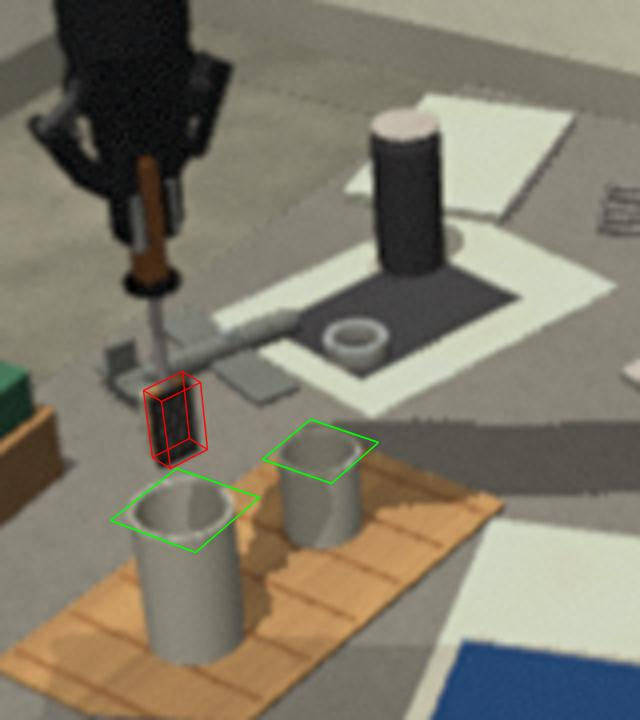

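View pics/e2.png

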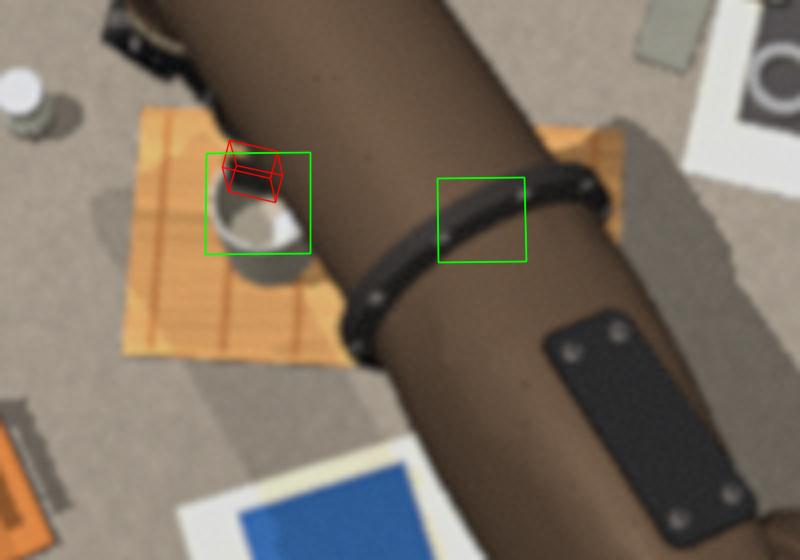

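The head is over the large cup, and both cups are unmoved.

>>> jog_arm --rows '[1,0,0.1,2,0,1,0,0,2.5,0,1,0,0,2.5,0,1,0,0,2,0,1,0,0,2,0,1,0,0,1.5,0,1,0,0,1,0,1,0,0,0.4,0,1,0,0,0,0,1,0,0,0,0]'

```text
time_s: 20.32
ee_pos: [640.4, 88.2, 169.9]
ee_rot: [0.0, 0.122, 0.993, 0.0]
force: [-0.3, 0.4, -1.5]
width: 17.2
```

>>> jog_arm --rows '[1,0,0,0.1,0,1,0,0,0.1,0,1,0,0,0,0,1,0,0,0,0]'

```text
time_s: 20.65
ee_pos: [640.0, 88.7, 167.7]
ee_rot: [0.0, 0.122, 0.993, 0.0]
force: [0.5, 0.4, -0.9]
width: 17.5
```

>>> jog_arm --rows '[1,0,0,0.1,0,1,0,0,0,0,1,0,0,0,0]'

```text
time_s: 20.9
ee_pos: [639.9, 88.6, 166.3]
ee_rot: [-0.0, 0.122, 0.993, -0.0]
force: [-0.7, -0.1, -0.6]
width: 17.5
```

>>> jog_arm --rows '[1,0,0,-1.5,0,1,0,0,-2,0,1,0,0,-2,0,1,0,0,-1.5,0,1,0,0,-1,0,1,0,0,-0.5,0,1,0,0,0,0,1,0,0,0,0]'

```text
time_s: 21.57
ee_pos: [639.7, 88.3, 250.6]
ee_rot: [-0.0, 0.122, 0.993, -0.0]
force: [-0.2, -0.2, -2.0]
width: 17.2
```

```bash
python3 - <<'E'
from ov import *
shot('side','side12');crop('side12',190,120,350,300,4,'e1')
info()
E
```

```text
t21.62 p [639.5  88.3 250.2] psi 2.898 zax [-0.001 -0.001 -1.   ] F [-0.12  0.55 -1.08] w 17.3 j [ 0.27  0.58 -0.79  1.44  0.42  1.3   0.77]
```

View pics/e1.png

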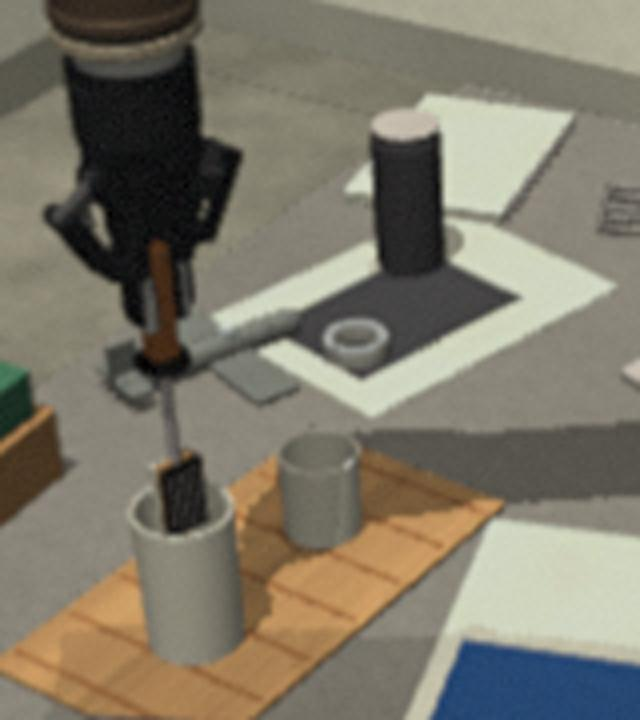

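The tip is at cup height 90 mm inside the upright large cup. Now fitting the scraper pose.

```bash
python3 - <<'E'
from m import *
from scipy.optimize import least_squares
from ov import box,draw
tp=np.array([c4(*p) for p in((328,256),(530,324),(378,82),(390,178),(578,240))])
sp=np.array([c2(*p) for p in((372,348),(542,262),(230,263),(335,178),(487,105))])
# base -x+y, -x-y, +x+y ; lip +y, lip -y (top edge z=103?)
def pts(v,rev):
    q=[(-65,75,10),(-65,-75,10),(65,75,10),(-20,65,100),(-20,-65,100)]
    c,s=np.cos(v[2]),np.sin(v[2]); return np.array([(v[0]+c*x-s*y,v[1]+s*x+c*y,z) for x,y,z in q])
ss=[0,1,2,3,4]
def res(v,w):
    P=pts(v,0);o=[]
    if 't' in w:o.append((proj(T,P)-tp).ravel())
    if 's' in w:o.append((proj(S,P)-sp).ravel())
    return np.concatenate(o)
for w in('t','s','ts'):
    q=least_squares(res,[470,-395,-.33],args=(w,),loss='soft_l1');v=q.x;print(w,v.round(3),q.fun.round(1))
    c,s=np.cos(v[2]),np.sin(v[2]);print('lip',v[0]-20*c,v[1]-20*s)
s_,p,ps,M=state()
E
```

```text
t [ 4.69007e+02 -3.96124e+02 -3.29000e-01] [-0.5  0.4  1.3  0.6  0.2 -0.6 -0.7 -0.3  0.1 -0.1]
lip 450.0801701961357 -389.66098436033644
s [ 4.69897e+02 -3.92059e+02 -3.26000e-01] [-0.  -0.3  0.2 -0.8 -1.2 -0.5  0.3  0.8  0.3  1. ]
lip 450.94947387634676 -385.65545190365395
ts [ 4.69678e+02 -3.95203e+02 -3.30000e-01] [-0.9  0.1  0.9  0.3 -0.1 -0.9 -1.  -0.6 -0.3 -0.3  0.4 -0.8  0.7 -1.2
 -0.6 -1.   0.7  0.3  0.8  0.6]
lip 450.756687730593 -388.7222045252758
```

```bash
python3 - <<'E'
from h import *
s,p,ps,M=state()
e=plan(417.5,-377,312,w=1,start=[p[0],p[1],312,ps])
print((ps+.33)/27)
E
```

```text
14 x [1, 0.7, -3.6, -0.0, -0.0] then [1, 0.51, -0.11, -0.0, 0]  end psi 2.898
0.11954584291853959
```

>>> jog_arm --rows '[1,0,0,-2,0,1,0,0,-2.2,0,1,0,0,-2,0]'

```text
time_s: 21.87
ee_pos: [639.4, 88.2, 312.7]
ee_rot: [-0.001, 0.122, 0.993, -0.0]
force: [0.5, 0.3, -1.4]
width: 17.4
```

>>> jog_arm --rows '[1,0.7,-3.6,0,0,1,0.7,-3.6,0,0,1,0.7,-3.6,0,0,1,0.7,-3.6,0,0,1,0.7,-3.6,0,0,1,0.7,-3.6,0,0,1,0.7,-3.6,0,0]'

```text
time_s: 22.45
ee_pos: [530.0, -145.7, 312.3]
ee_rot: [-0.001, 0.122, 0.993, 0.0]
force: [0.4, -0.6, -1.2]
width: 17.3
```

>>> jog_arm --rows '[1,0.7,-3.6,0,0,1,0.7,-3.6,0,0,1,0.7,-3.6,0,0,1,0.7,-3.6,0,0,1,0.7,-3.6,0,0,1,0.7,-3.6,0,0,1,0.7,-3.6,0,0,1,0.5,-0.1,0,0,1,0,0,0,0]'

```text
time_s: 23.2
ee_pos: [415.2, -379.2, 311.7]
ee_rot: [-0.001, 0.125, 0.992, 0.0]
force: [0.1, 0.6, -0.6]
width: 17.3
```

>>> jog_arm --rows '[1,0,0,0,0.12,1,0,0,0,0.12,1,0,0,0,0.12,1,0,0,0,0.12,1,0,0,0,0.12,1,0,0,0,0.12,1,0,0,0,0.12,1,0,0,0,0.12,1,0,0,0,0.12]'

```text
time_s: 23.95
ee_pos: [418.6, -375.1, 312.6]
ee_rot: [-0.001, 0.616, 0.788, 0.0]
force: [0.2, 1.1, -2.1]
width: 17.4
```

```bash
python3 - <<'E'
from h import *
info()
E
```

```text
t23.95 p [ 418.6 -375.1  312.6] psi 1.814 zax [-0.001  0.001 -1.   ] F [ 0.23  1.08 -2.13] w 17.4 j [ 1.04  0.33 -0.55  1.57  0.18  1.29  0.71]
```

>>> jog_arm --rows '[1,0,0,0,0.12,1,0,0,0,0.12,1,0,0,0,0.12,1,0,0,0,0.12,1,0,0,0,0.12,1,0,0,0,0.12,1,0,0,0,0.12,1,0,0,0,0.12,1,0,0,0,0.12]'

```text
time_s: 24.7
ee_pos: [418.6, -375.1, 312.6]
ee_rot: [-0.001, 0.933, 0.359, -0.0]
force: [0.0, 0.6, -0.5]
width: 17.3
```

>>> jog_arm --rows '[1,0,0,0,0.12,1,0,0,0,0.12,1,0,0,0,0.12,1,0,0,0,0.12,1,0,0,0,0.12,1,0,0,0,0.12,1,0,0,0,0.12,1,0,0,0,0.12,1,0,0,0,0.11,1,0,0,0,0]'

```text
time_s: 25.53
ee_pos: [418.6, -375.2, 312.6]
ee_rot: [-0.0, 0.986, -0.167, -0.0]
force: [0.4, 0.6, -2.5]
width: 17.3
```

```bash
python3 - <<'E'
from ov import *
shot('side','side13');shot('top','top13')
info();s,p,ps,M=state()
B=[(box(p[0],p[1],ps-np.pi,-9,9,-15,15,p[2]-154,p[2]-104),(0,0,255)),(box(469.7,-394,-.33,-65,65,-75,75,0,10),(0,255,0)),(box(469.7,-394,-.33,-20,-20,-65,65,97,103),(0,255,255))]
draw('side13',B,290,80,450,240,4,'e1');draw('top13',B,400,170,540,290,5,'e2')
plan(417.5,-377,215,-.33,w=1)
E
```

```text
t25.63 p [ 418.5 -375.5  312.8] psi -0.327 zax [-0.001  0.001 -1.   ] F [-0.27  0.44 -0.92] w 17.2 j [ 0.76  0.29 -0.17  1.59  0.05  1.27 -1.31]
3 x [1, -0.0, 0.1, 3.3, 0.001] then [1, -0.04, -0.13, -0.12, 0]  end psi -0.330
```

View pics/e1.png

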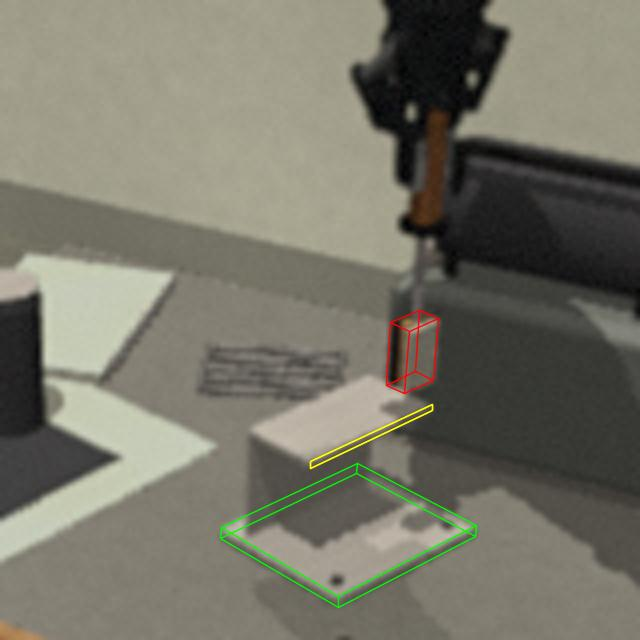

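View pics/e2.png

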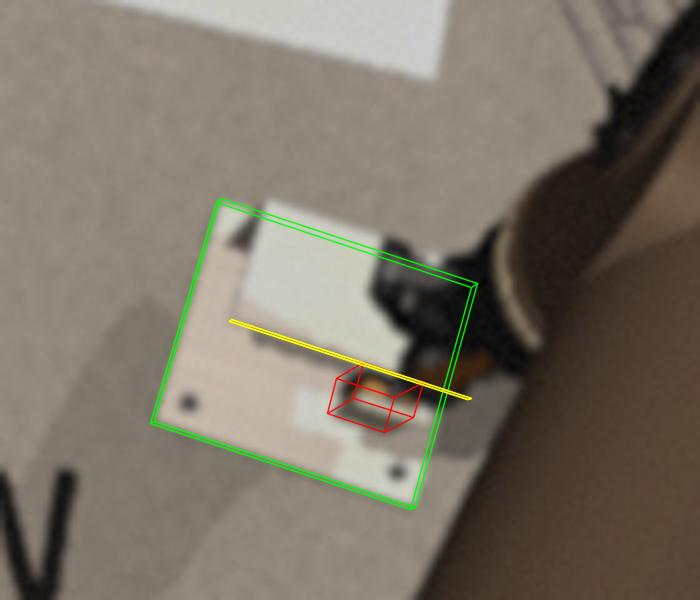

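The bristle side (dark edge at crop (393,350)) faces the lip. Lowering in front of it, then approaching.

>>> jog_arm --rows '[1,0,0,3,0,1,0,0,3,0,1,0,0,2.5,0,1,0,0,1.3,0,1,0,0,0,0,1,1,0,0,0,1,0.8,0,0,0,1,0,0,0,0,1,0,0,0,0]'

```text
time_s: 26.38
ee_pos: [436.4, -382.8, 216.3]
ee_rot: [0.0, 0.986, -0.165, 0.001]
force: [-0.1, -0.1, -1.7]
width: 17.0
```

```bash
python3 - <<'E'
from ov import *
shot('side','side14')
info();s,p,ps,M=state()
B=[(box(p[0],p[1],ps-np.pi,-9,9,-15,15,p[2]-154,p[2]-104),(0,0,255)),(box(469.7,-394,-.33,-20,-20,-65,65,97,103),(0,255,255))]
draw('side14',B,320,120,440,230,6,'e1')
E
```

```text
t26.43 p [ 435.7 -382.7  216.1] psi -0.331 zax [ 0.001 -0.001 -1.   ] F [ 0.21 -0.38 -1.  ] w 17.2 j [ 0.75  0.38 -0.17  1.7   0.07  1.07 -1.34]
```

View pics/e1.png

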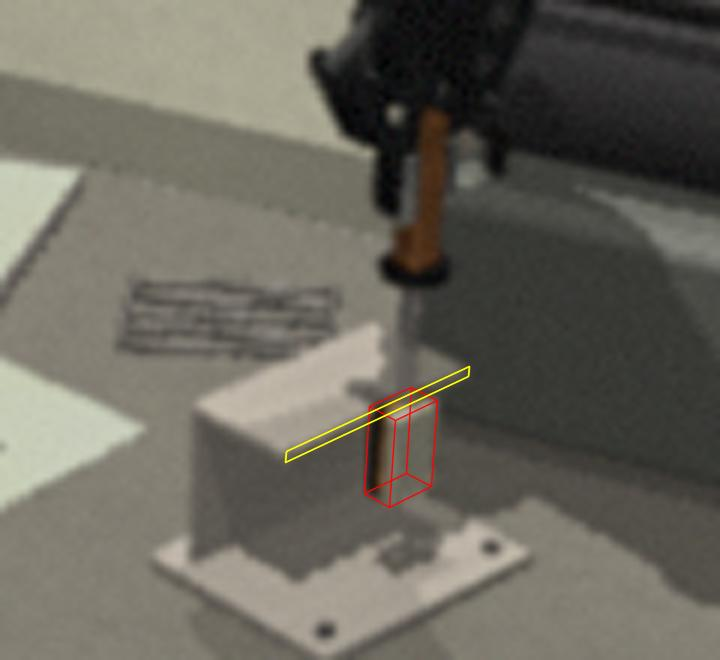

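>>> jog_arm --rows '[1,0.2,0,0,0,1,0.2,0,0,0,1,0.1,0,0,0,1,0.1,0,0,0,1,0,0,0,0,1,0,0,0,0]'

```text
time_s: 26.93
ee_pos: [440.7, -384.4, 215.3]
ee_rot: [0.0, 0.986, -0.165, -0.0]
force: [0.3, -0.6, -1.1]
width: 17.3
```

>>> jog_arm --rows '[1,0.1,0,0,0,1,0.1,0,0,0,1,0,0,0,0,1,0,0,0,0]'

```text
time_s: 27.27
ee_pos: [442.6, -385.1, 215.3]
ee_rot: [0.0, 0.986, -0.165, 0.0]
force: [-0.0, -1.1, -1.1]
width: 17.2
```

>>> jog_arm --rows '[1,0.1,0,0,0,1,0.1,0,0,0,1,0,0,0,0,1,0,0,0,0]'

```text
time_s: 27.6
ee_pos: [444.1, -385.6, 215.2]
ee_rot: [-0.0, 0.986, -0.165, -0.0]
force: [-2.1, 0.9, 0.3]
width: 17.5
```

```bash
python3 - <<'E'
from h import *
info()
E
```

```text
t27.60 p [ 444.1 -385.6  215.2] psi -0.332 zax [-0.001  0.    -1.   ] F [-2.06  0.93  0.34] w 17.5 j [ 0.74  0.4  -0.17  1.68  0.07  1.07 -1.35]
```

>>> jog_arm --rows '[1,0.1,0,0,0,1,0.1,0,0,0,1,0,0,0,0,1,0,0,0,0]'

```text
time_s: 27.93
ee_pos: [446.0, -386.5, 215.1]
ee_rot: [0.0, 0.986, -0.166, -0.0]
force: [-3.9, 1.2, -0.3]
width: 17.2
```

>>> jog_arm --rows '[1,0,0,0,0,1,0,0,0,0]'

```text
time_s: 28.1
ee_pos: [446.0, -386.5, 215.1]
ee_rot: [0.0, 0.986, -0.165, -0.0]
force: [-3.1, -0.6, -1.0]
width: 17.3
```

Steady press of about 3.5 N. Drawing up 28 mm.

>>> jog_arm --rows '[1,0,0,-0.4,0,1,0,0,-0.4,0,1,0,0,-0.4,0,1,0,0,-0.4,0,1,0,0,0,0]'

```text
time_s: 28.52
ee_pos: [446.7, -386.5, 232.4]
ee_rot: [0.0, 0.986, -0.165, 0.001]
force: [-2.9, 1.9, -0.3]
width: 17.0
```

>>> jog_arm --rows '[1,0,0,-0.4,0,1,0,0,-0.4,0,1,0,0,-0.4,0,1,0,0,0,0,1,0,0,0,0]'

```text
time_s: 28.93
ee_pos: [446.7, -386.6, 243.9]
ee_rot: [0.0, 0.986, -0.165, 0.001]
force: [-1.7, 0.0, 1.5]
width: 16.9
```

```bash
python3 - <<'E'
from ov import *
shot('side','side15')
info();s,p,ps,M=state()
B=[(box(p[0],p[1],ps-np.pi,-9,9,-15,15,p[2]-154,p[2]-104),(0,0,255))]
draw('side15',B,320,100,440,220,6,'e1')
E
```

```text
t28.98 p [ 446.6 -386.6  243.7] psi -0.332 zax [ 0.001 -0.001 -1.   ] F [-1.61 -0.21  0.32] w 17.0 j [ 0.74  0.38 -0.17  1.63  0.07  1.14 -1.34]
```

View pics/e1.png

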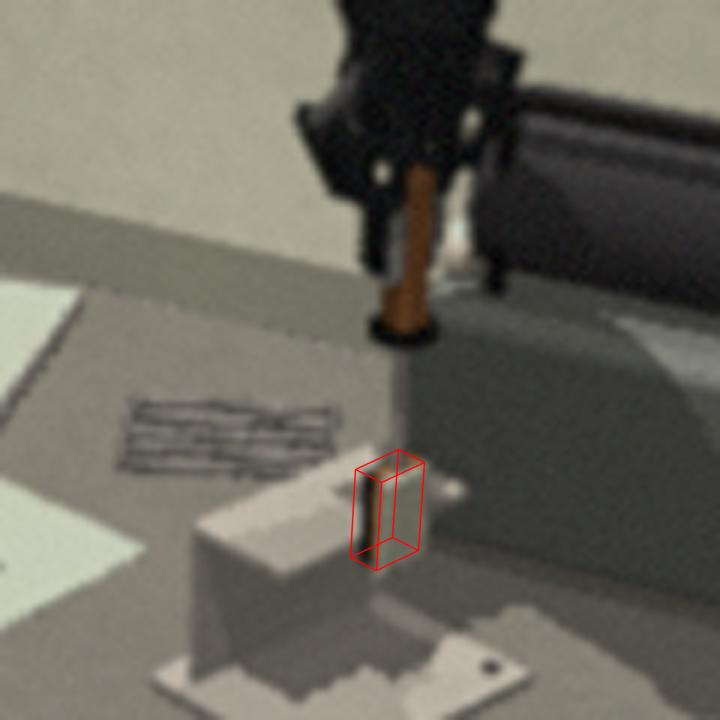

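>>> jog_arm --rows '[1,0.1,0,0,0,1,0.1,0,0,0,1,0,0,0,0,1,0,0,0,0]'

```text
time_s: 29.32
ee_pos: [448.1, -387.1, 243.2]
ee_rot: [-0.0, 0.986, -0.165, -0.0]
force: [-3.3, 1.0, 0.3]
width: 17.0
```

>>> jog_arm --rows '[1,0,0,-0.1,0,1,0,0,0,0]'

```text
time_s: 29.48
ee_pos: [448.1, -387.0, 244.1]
ee_rot: [-0.0, 0.986, -0.165, -0.0]
force: [-2.8, 1.5, -1.6]
width: 17.4
```

Bristle pass done (bristle centre about 15 mm above the lip, 3 N). Backing off 30 mm and turning half a turn.

>>> jog_arm --rows '[1,-1,0,0,0,1,-1.5,0,0,0,1,-1.5,0,0,0,1,0,0,0,-0.116,1,0,0,0,-0.116,1,0,0,0,-0.116,1,0,0,0,-0.116,1,0,0,0,-0.116,1,0,0,0,-0.116,1,0,0,0,-0.116]'

```text
time_s: 30.32
ee_pos: [410.8, -374.1, 244.8]
ee_rot: [0.001, 0.971, 0.24, 0.001]
force: [0.8, 0.4, -0.7]
width: 17.0
```

>>> jog_arm --rows '[1,0,0,0,-0.116,1,0,0,0,-0.116,1,0,0,0,-0.116,1,0,0,0,-0.116,1,0,0,0,-0.116,1,0,0,0,-0.116,1,0,0,0,-0.116,1,0,0,0,-0.116,1,0,0,0,-0.116,1,0,0,0,-0.116]'

```text
time_s: 31.15
ee_pos: [410.7, -374.1, 244.8]
ee_rot: [0.001, 0.68, 0.733, 0.0]
force: [-0.1, 0.5, -1.4]
width: 17.7
```

>>> jog_arm --rows '[1,0,0,0,-0.116,1,0,0,0,-0.116,1,0,0,0,-0.116,1,0,0,0,-0.116,1,0,0,0,-0.116,1,0,0,0,-0.116,1,0,0,0,-0.116,1,0,0,0,-0.116,1,0,0,0,-0.116,1,0,0,0,-0.116]'

```text
time_s: 31.98
ee_pos: [410.7, -374.1, 244.8]
ee_rot: [0.001, 0.167, 0.986, -0.0]
force: [-0.5, -0.6, -1.7]
width: 17.1
```

```bash
python3 - <<'E'
from ov import *
info();shot('side','side16')
info();s,p,ps,M=state()
B=[(box(p[0],p[1],ps-np.pi,-9,9,-15,15,p[2]-154,p[2]-104),(0,0,255))]
draw('side16',B,320,100,440,220,6,'e1')
L=np.array([450.6,-388.2]);u=np.array([.946,-.324]);print('dist',(L-p[:2])@u, (L-p[:2])@[.324,.946])
E
```

```text
t31.98 p [ 410.7 -374.1  244.8] psi 2.805 zax [ 0.002 -0.001 -1.   ] F [-0.48 -0.57 -1.69] w 17.1 j [ 1.23  0.43 -0.81  1.68  0.33  1.18  1.56]
t32.03 p [ 410.6 -374.2  244.6] psi 2.813 zax [ 0.001 -0.001 -1.   ] F [ 0.69  0.42 -2.94] w 17.1 j [ 1.23  0.43 -0.82  1.68  0.34  1.18  1.57]
dist 42.40527499599466 -0.2753301702089234
```

View pics/e1.png

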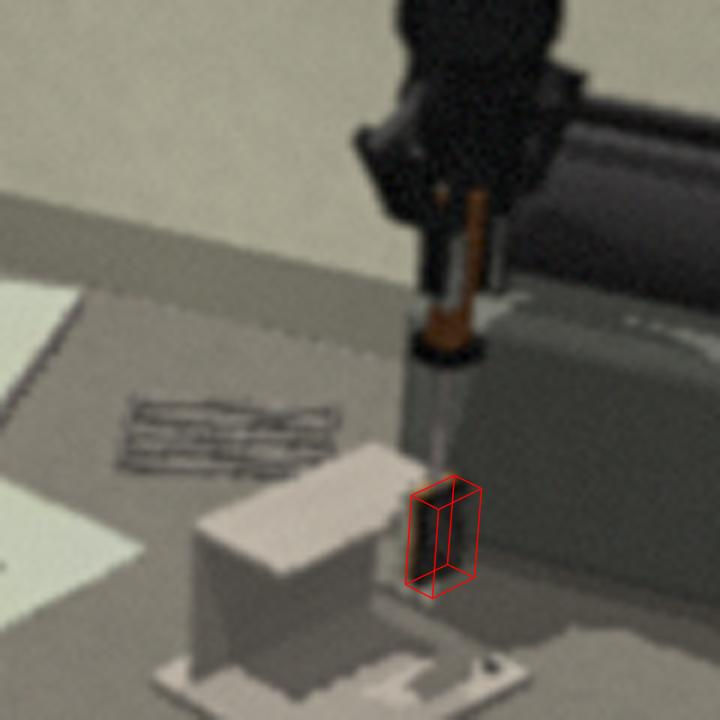

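The pale felt side now faces the lip. Lowering 29 mm and approaching along tool −x.

>>> jog_arm --rows '[1,0,0,1,0,1,0,0,1,0,1,0,0,0.9,0,1,0,0,0,0,1,-1,0,0,0,1,-0.8,0,0,0,1,-0.4,0,0,0,1,0,0,0,0,1,0,0,0,0]'

```text
time_s: 32.78
ee_pos: [431.8, -381.2, 215.4]
ee_rot: [0.0, 0.17, 0.985, 0.0]
force: [0.3, 0.1, -2.5]
width: 17.2
```

>>> jog_arm --rows '[1,-0.2,0,0,0,1,-0.1,0,0,0,1,-0.1,0,0,0,1,0,0,0,0,1,0,0,0,0]'

```text
time_s: 33.2
ee_pos: [434.7, -382.7, 215.3]
ee_rot: [-0.0, 0.17, 0.985, -0.0]
force: [-0.9, 0.5, -1.3]
width: 17.5
```

>>> jog_arm --rows '[1,-0.1,0,0,0,1,-0.1,0,0,0,1,0,0,0,0,1,0,0,0,0]'

```text
time_s: 33.53
ee_pos: [436.1, -383.3, 215.1]
ee_rot: [-0.001, 0.17, 0.985, 0.0]
force: [-4.1, 1.8, 0.9]
width: 17.5
```

>>> jog_arm --rows '[1,-0.1,0,0,0,1,0,0,0,0,1,0,0,0,0,1,0,0,0,0]'

```text
time_s: 33.87
ee_pos: [437.5, -383.7, 215.1]
ee_rot: [-0.0, 0.17, 0.985, 0.0]
force: [-4.3, 2.3, -1.2]
width: 17.0
```

```bash
python3 - <<'E'
from ov import *
info();shot('side','side17')
info();s,p,ps,M=state()
B=[(box(p[0],p[1],ps-np.pi,-9,9,-15,15,p[2]-154,p[2]-104),(0,0,255))]
draw('side17',B,320,120,440,240,6,'e1')
E
```

```text
t33.87 p [ 437.5 -383.7  215.1] psi 2.800 zax [-0.001  0.    -1.   ] F [-4.34  2.3  -1.19] w 17.0 j [ 1.17  0.5  -0.79  1.66  0.38  1.15  1.51]
t33.92 p [ 437.5 -383.7  215.1] psi 2.800 zax [-0.001  0.    -1.   ] F [-4.3   1.42 -0.73] w 17.5 j [ 1.17  0.5  -0.79  1.66  0.38  1.15  1.51]
```

View pics/e1.png

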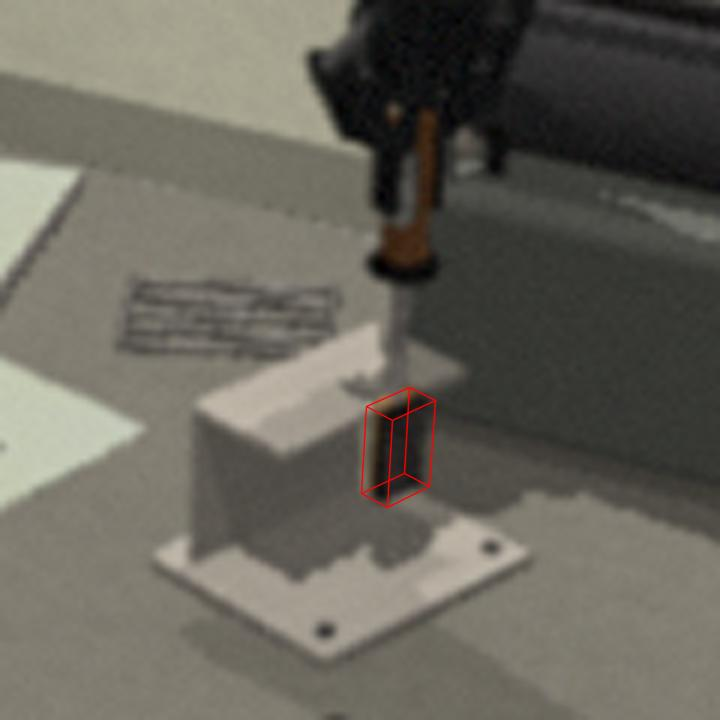

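>>> jog_arm --rows '[1,0,0,-0.4,0,1,0,0,-0.4,0,1,0,0,-0.4,0,1,0,0,-0.4,0,1,0,0,0,0]'

```text
time_s: 34.33
ee_pos: [438.3, -383.8, 232.5]
ee_rot: [0.001, 0.17, 0.985, -0.0]
force: [-3.2, 1.7, 1.5]
width: 17.1
```

>>> jog_arm --rows '[1,0,0,-0.4,0,1,0,0,-0.4,0,1,0,0,-0.4,0,1,0,0,0,0,1,0,0,0,0]'

```text
time_s: 34.75
ee_pos: [438.1, -383.8, 243.9]
ee_rot: [0.0, 0.17, 0.985, -0.0]
force: [-2.5, 1.4, 0.5]
width: 17.2
```

>>> jog_arm --rows '[1,-0.1,0,0,0,1,-0.1,0,0,0,1,0,0,0,0,1,0,0,-0.1,0,1,0,0,0,0]'

```text
time_s: 35.17
ee_pos: [439.6, -384.4, 244.1]
ee_rot: [-0.0, 0.17, 0.985, 0.0]
force: [-3.2, 1.6, -0.6]
width: 17.1
```

```bash
python3 - <<'E'
from ov import *
shot('side','side18')
info();s,p,ps,M=state()
B=[(box(p[0],p[1],ps-np.pi,-9,9,-15,15,p[2]-154,p[2]-104),(0,0,255))]
draw('side18',B,320,100,440,220,6,'e1')
E
```

```text
t35.22 p [ 439.6 -384.4  244.2] psi 2.800 zax [-0.  0. -1.] F [-2.86  0.59 -1.98] w 16.9 j [ 1.17  0.48 -0.8   1.61  0.36  1.21  1.53]
```

View pics/e1.png

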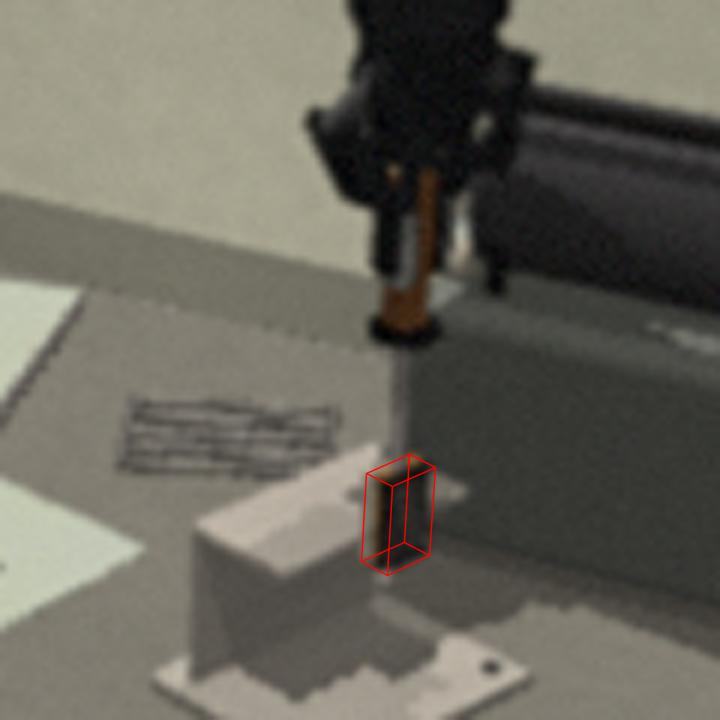

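Felt pass done at about 3 N. Now back off, raise, and travel to the stand's front.

```bash
python3 - <<'E'
from h import *
s,p,ps,M=state()
q=p[:2]+30*np.array([np.cos(ps),np.sin(ps)])
e=plan(378.7,262,320,w=1,start=[q[0],q[1],320,ps]);print(q,(3.581-ps)/7)
E
```

```text
18 x [1, 1.4, 3.3, -0.0, -0.0] then [1, -0.79, -0.54, -0.0, 0]  end psi 2.800
[ 411.3298054  -374.31932967] 0.11160914056182472
```

>>> jog_arm --rows '[1,1,0,0,0,1,1,0,0,0,1,1,0,0,0,1,0,0,-2,0,1,0,0,-2.5,0,1,0,0,-2.5,0,1,0,0,-0.6,0,1,0,0,0,0]'

```text
time_s: 35.88
ee_pos: [411.9, -374.6, 322.5]
ee_rot: [0.002, 0.17, 0.985, -0.001]
force: [0.2, 0.3, -1.2]
width: 17.3
```

>>> jog_arm --rows '[1,1.4,3.3,0,0,1,1.4,3.3,0,0,1,1.4,3.3,0,0,1,1.4,3.3,0,0,1,1.4,3.3,0,0,1,1.4,3.3,0,0,1,1.4,3.3,0,0,1,1.4,3.3,0,0,1,1.4,3.3,0,0]'

```text
time_s: 36.63
ee_pos: [390.8, -50.9, 319.0]
ee_rot: [-0.001, 0.171, 0.985, -0.0]
force: [0.3, -0.2, -1.0]
width: 17.4
```

>>> jog_arm --rows '[1,1.4,3.3,0,0,1,1.4,3.3,0,0,1,1.4,3.3,0,0,1,1.4,3.3,0,0,1,1.4,3.3,0,0,1,1.4,3.3,0,0,1,1.4,3.3,0,0,1,1.4,3.3,0,0,1,1,3,0,0,1,0,0,0,0]'

```text
time_s: 37.47
ee_pos: [372.8, 272.1, 319.5]
ee_rot: [-0.001, 0.165, 0.986, 0.002]
force: [0.1, -0.0, -1.4]
width: 17.4
```

>>> jog_arm --rows '[1,0,0,0,-0.111,1,0,0,0,-0.111,1,0,0,0,-0.111,1,0,0,0,-0.111,1,0,0,0,-0.111,1,0,0,0,-0.111,1,0,0,0,-0.111,1,0,0,0,0]'

```text
time_s: 38.13
ee_pos: [375.5, 264.6, 319.1]
ee_rot: [-0.001, -0.218, 0.976, -0.0]
force: [0.3, 0.0, -1.9]
width: 17.0
```

```bash
python3 - <<'E'
from h import *
info()
s,p,ps,M=state()
plan(373,259,p[2]-0,-2.702,w=1,n=1)
E
```

```text
t38.13 p [375.5 264.6 319.1] psi -2.701 zax [-0.001 -0.001 -1.   ] F [ 0.31  0.05 -1.92] w 17.0 j [ 0.27  0.3  -1.23  1.75  0.3   1.3   0.98]
1 x [1, 0.5, -0.4, -0.0, 0.001] then [1, -0.04, -0.0, -0.0, 0]  end psi -2.702
```

>>> jog_arm --rows '[1,0,-0.3,1,0,1,0,0,2,0,1,0,0,2.5,0,1,0,0,2.5,0,1,0,0,1.9,0,1,0,0,0.9,0,1,0,0,0,0,1,0,0,0,0]'

```text
time_s: 38.8
ee_pos: [376.9, 262.8, 212.2]
ee_rot: [-0.0, -0.215, 0.977, 0.0]
force: [0.1, 0.4, -2.0]
width: 17.3
```

```bash
python3 - <<'E'
from ov import *
shot('side','side19');shot('top','top19')
info();s,p,ps,M=state()
d=p[:2]-[461.6,301.4];print('along',d@[.905,.425],'perp',d@[-.425,.905])
B=[(box(p[0],p[1],ps-np.pi,-9,9,-15,15,p[2]-154,p[2]-104),(0,0,255)),(box(p[0],p[1],ps-np.pi,-9,9,-9,9,p[2]-26,p[2]+51),(255,0,255))]
draw('side19',B,200,240,320,380,5,'e1')
crop('top19',160,160,300,300,5,'e2');crop('side19',180,170,340,310,4,'e3')
E
```

```text
t38.90 p [377.5 263.4 213.2] psi -2.707 zax [ 0.001  0.001 -1.   ] F [-0.05 -0.05 -0.22] w 17.6 j [ 0.17  0.41 -1.15  1.92  0.42  1.08  0.85]
along -92.22826279280797 perp 1.367287063353238
```

View pics/e1.png

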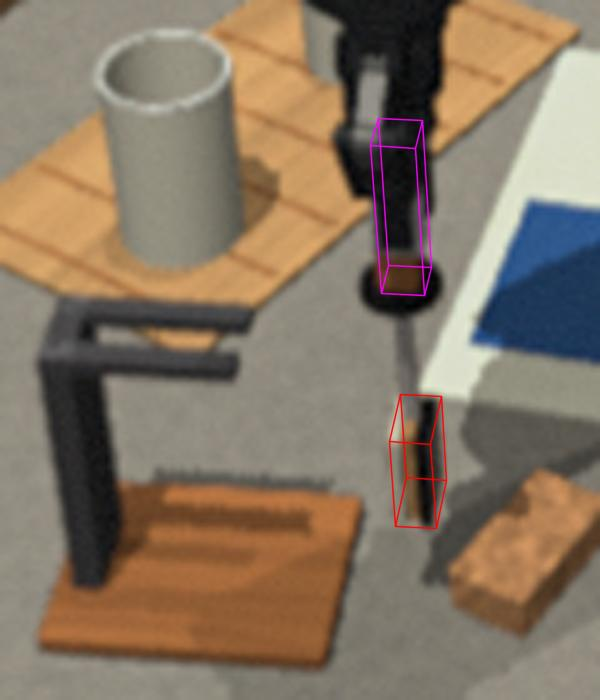

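View pics/e2.png

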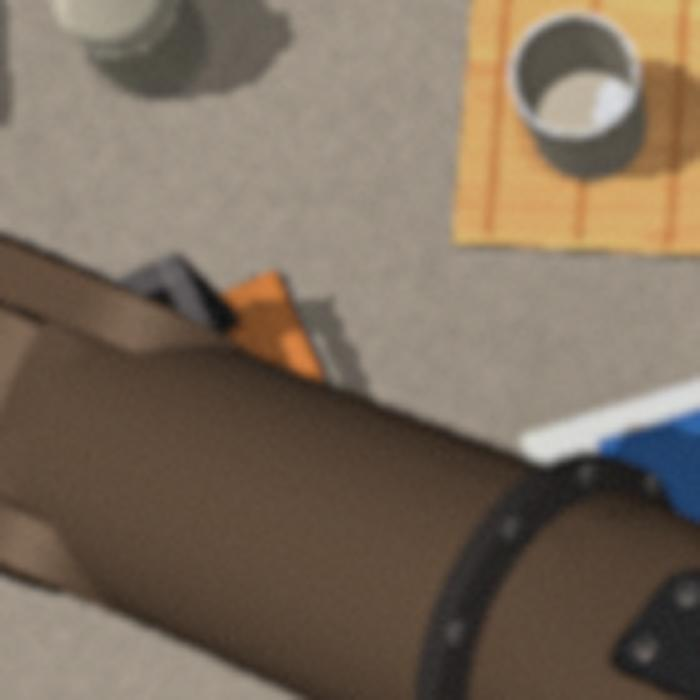

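The brush stands in front of the slot with its collar above the tines and only a slight tilt. Inserting 89 mm.

>>> jog_arm --rows '[1,-1.5,-0.1,0,0,1,-2,0,0,0,1,-2,0,0,0,1,-2,0,0,0,1,-1.4,0,0,0,1,0,0,0,0,1,0,0,0,0]'

```text
time_s: 39.48
ee_pos: [458.6, 300.0, 213.0]
ee_rot: [0.0, -0.215, 0.977, 0.001]
force: [-0.5, -0.7, 0.1]
width: 17.1
```

```bash
python3 - <<'E'
from ov import *
shot('side','side20');info();s,p,ps,M=state()
d=p[:2]-[461.6,301.4];print('along',d@[.905,.425],'perp',d@[-.425,.905])
crop('side20',190,230,310,370,5,'e1')
E
```

```text
t39.53 p [457.9 299.8 212.9] psi -2.707 zax [ 0.     0.001 -1.   ] F [ 0.45  0.92 -1.09] w 17.3 j [ 0.06  0.54 -1.06  1.73  0.51  1.18  0.85]
along -4.019859213976917 perp 0.07561715287175294
```

View pics/e1.png

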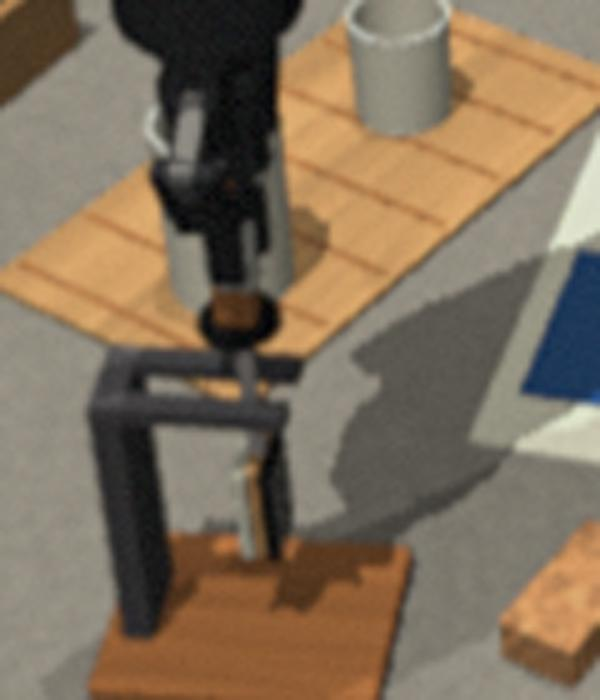

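Stem is in the slot. Lowering about 30 mm.

>>> jog_arm --rows '[1,0,0,1,0,1,0,0,1,0,1,0,0,0.6,0,1,0,0,0.3,0,1,0,0,0.1,0,1,0,0,0,0,1,0,0,0,0]'

```text
time_s: 40.12
ee_pos: [458.1, 299.4, 182.1]
ee_rot: [-0.0, -0.216, 0.976, -0.0]
force: [-0.5, 0.3, -0.2]
width: 17.6
```

>>> jog_arm --rows '[1,0,0,0.1,0,1,0,0,0,0,1,0,0,0,0]'

```text
time_s: 40.37
ee_pos: [458.2, 299.6, 181.8]
ee_rot: [0.0, -0.216, 0.976, -0.0]
force: [-1.3, -2.2, 7.0]
width: 17.4
```

Collar rests on the tines (7 N). Opening.

>>> jog_arm --rows '[2.2,0,0,0,0,3,0,0,0,0,4,0,0,0,0,5,0,0,0,0,6,0,0,0,0,6,0,0,0,0,6,0,0,0,0,6,0,0,0,0]'

```text
time_s: 41.03
ee_pos: [458.2, 299.5, 181.3]
ee_rot: [-0.0, -0.216, 0.976, -0.0]
force: [0.5, 0.2, -0.7]
width: 60.3
```

```bash
python3 - <<'E'
from ov import *
shot('side','side21');info()
crop('side21',190,230,310,370,5,'e1')
E
```

```text
t41.08 p [458.3 299.5 181.3] psi -2.707 zax [-0.  0. -1.] F [ 0.09 -0.03 -0.33] w 60.3 j [ 0.04  0.57 -1.04  1.77  0.54  1.12  0.82]
```

View pics/e1.png

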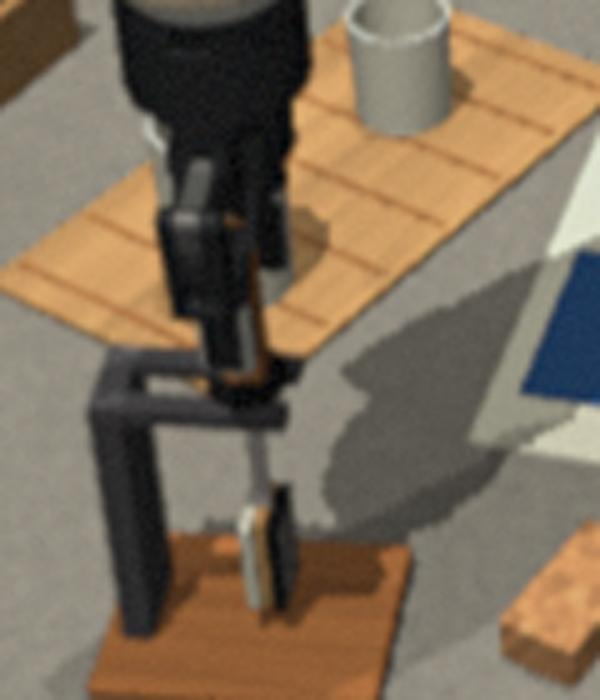

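Released. Withdrawing straight up slowly, then away.

>>> jog_arm --rows '[6,0,0,-1,0,6,0,0,-2,0,6,0,0,-2,0,6,0,0,-3,0,6,0,0,-3,0,6,0,0,-2,0,6,0,0,0,0]'

```text
time_s: 41.67
ee_pos: [458.9, 301.6, 316.5]
ee_rot: [0.003, -0.216, 0.976, 0.002]
force: [0.4, 0.4, 0.2]
width: 60.0
```

>>> jog_arm --rows '[6,0,3.5,0,0,6,0,0,0,0,6,0,-3.5,0,0,6,0,-3.5,0,0,6,0,-3.5,0,0,6,0,-3.5,0,0,6,0,-3.5,0,0,6,0,-3.5,0,0,6,0,-3.5,0,0,6,0,0,0,0]'

```text
time_s: 42.5
ee_pos: [550.1, 100.8, 310.2]
ee_rot: [-0.001, -0.211, 0.978, -0.001]
force: [1.0, -1.3, -0.1]
width: 60.2
```

```bash
python3 - <<'E'
from ov import *
shot('side','side22');shot('top','top22');info()
cx,cy,y=469.6,303.8,.441;ax,ay=459,299.5
B=[(box(cx,cy,y,-65,65,-50,50,0,12),(0,255,0)),(box(ax,ay,y,-9,9,-9,9,156,233),(255,0,255)),(box(ax,ay,y,-9,9,-15,15,28,78),(0,0,255))]
B+=[(box(638.4,-58.1,0,-29,29,-29,29,71,71),(0,255,0)),(box(639.4,88,0,-34,34,-34,34,111,111),(0,255,0)),(box(640,14,-.055,-62,62,-142,142,6,6),(255,255,0))]
draw('side22',B,180,190,340,390,4,'e1');draw('top22',B,170,110,390,290,3.6,'e2')
E
```

```text
t42.60 p [547.1 107.5 311. ] psi -2.710 zax [-0.001  0.    -1.   ] F [-0.03  0.31 -0.59] w 60.3 j [ 0.46  0.48 -1.12  1.56  0.44  1.38  1.31]
```

View pics/e1.png

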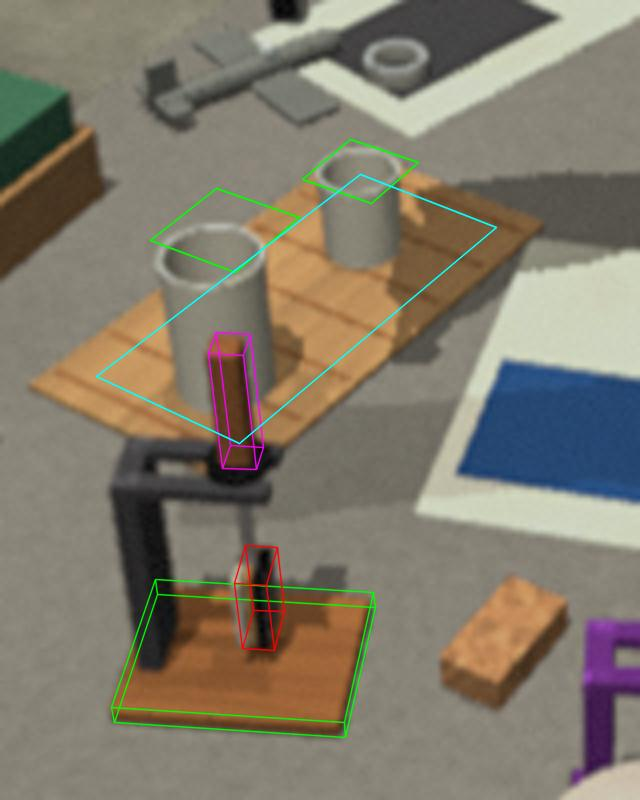

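View pics/e2.png

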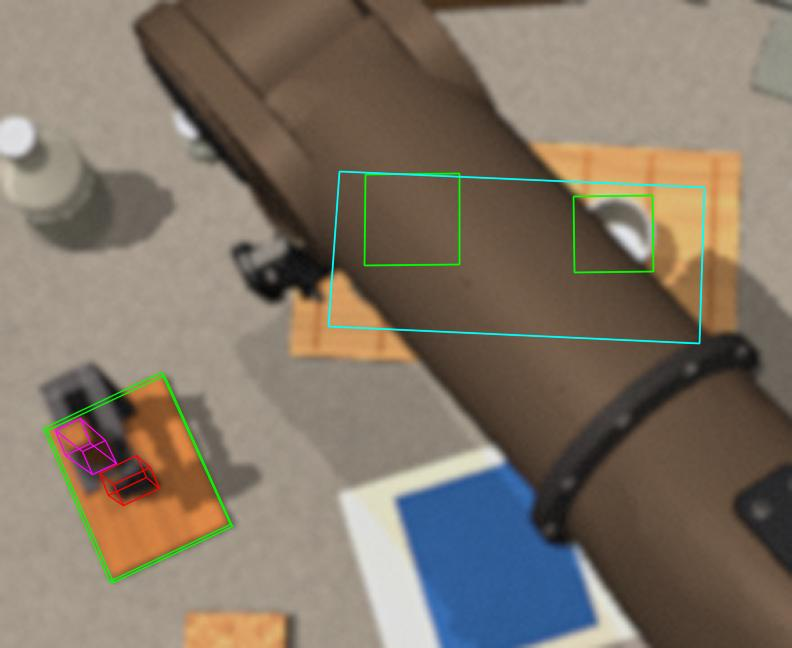

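View pics/side22.png

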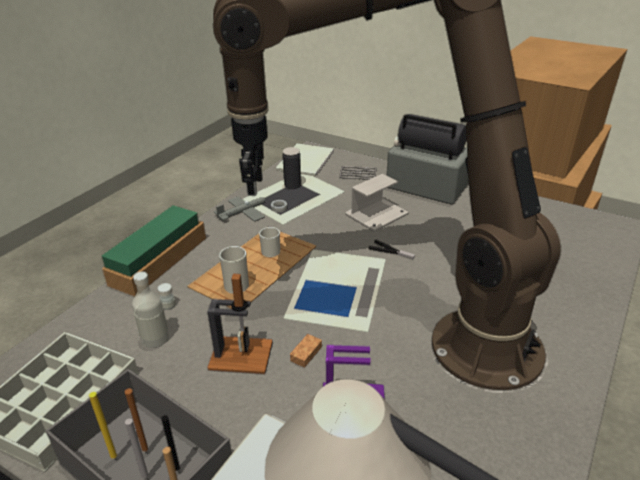

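The brush hangs properly, but the large cup has shifted (its rim is now at crop (210,255) against the expected (225,230)). That is the announced knock. I'll measure it after clearing the view.

>>> jog_arm --rows '[6,0,-3.5,0,0,6,0,-3.5,0,0,6,0,-3.5,0,0,6,0,-3.5,0,0,6,2,-3,0,0,6,2,-3,0,0,6,2,-3,0,0,6,2,-3,0,0,6,0,0,0,0]'

```text
time_s: 43.35
ee_pos: [582.9, -167.9, 310.5]
ee_rot: [-0.001, -0.212, 0.977, -0.001]
force: [0.7, -1.6, -0.8]
width: 59.9
```

```bash
python3 - <<'E'
from ov import *
np.set_printoptions(precision=1,suppress=True)
shot('side','side23');shot('top','top23');info()
B=[(box(640,14,-.055,-62,62,-142,142,6,6),(255,255,0))]
draw('side23',B,180,210,340,320,5,'e1');draw('top23',B,230,130,400,230,4.6,'e2')
E
```

```text
t43.45 p [ 583.6 -160.6  311.3] psi -2.708 zax [-0.  0. -1.] F [-0.3  1.1  0.3] w 59.9 j [ 0.8  0.6 -1.1  1.4  0.5  1.4  1.8]
```

View pics/e1.png

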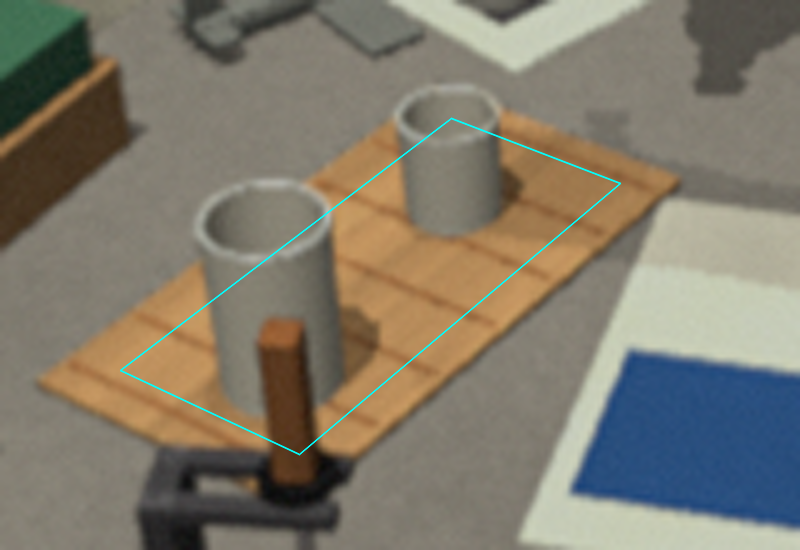

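View pics/e2.png

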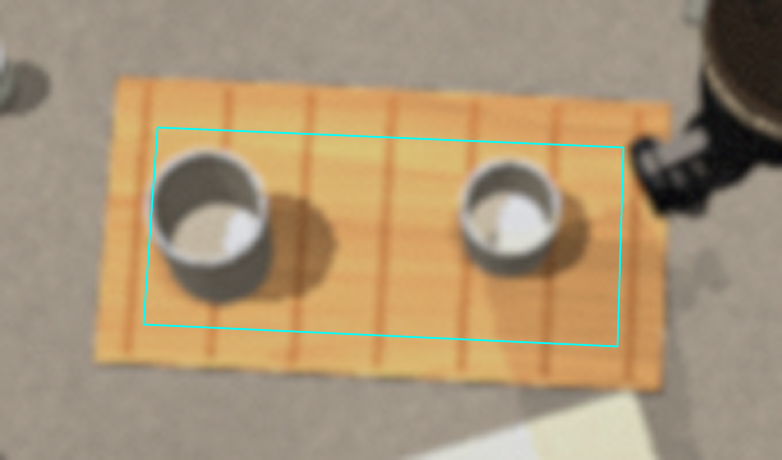

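```bash
python3 - <<'E'
from h import *
np.set_printoptions(precision=1,suppress=True)
S=load('side23');T=load('top23')
f=lambda u,v:(180+(u+.5)/5-.5,210+(v+.5)/5-.5)
g=lambda u,v:(230+(u+.5)/4.6-.5,130+(v+.5)/4.6-.5)
for n,a,b,h in(('L',(264,222),(209,209),111),('S',(448,115),(510,207),71)):
    X,e=tri(S,f(*a),T,g(*b));print(n,X,e,atz(S,f(*a),h),atz(T,g(*b),h))
    d=X[:2]-[640,14];c,s=np.cos(-.055),np.sin(-.055);print('in board',c*d[0]+s*d[1],-s*d[0]+c*d[1])
E
```

```text
L [629.9 112.5 106.4] 3.656716428058534 [627.6 117.6 111. ] [626.9 111.2 111. ]
in board -15.500807489400726 97.75971412571045
S [639.7 -59.1  68.4] 2.0626149361165127 [638.5 -55.8  71. ] [638.  -59.5  71. ]
in board 3.7340433919880587 -73.00056844396502
```

The large cup is upright at board (−15, +98) mm, inside the ±62/±142 limits with margin, so it needs no mending. The small cup is at (+4, −73). One last check on the bystanders and on rest, then I hand in.

```bash
python3 - <<'E'
from h import *
shot('top','top24')
a=cv2.imread('pics/top0.png');b=cv2.imread('pics/top24.png');c=cv2.imread('pics/top23.png')
for n,(x,y) in dict(drink=(182,158),glue=(226,146),sand=(236,288),pliers=(407,285)).items():
    w=18
    t=a[y-w:y+w,x-w:x+w]; R=cv2.matchTemplate(b[y-w-15:y+w+15,x-w-15:x+w+15],t,cv2.TM_CCOEFF_NORMED)
    _,m,_,l=cv2.minMaxLoc(R);print(n,l[0]-15,l[1]-15,round(m,2))
print(cv2.absdiff(b,c)[130:300,160:400].max())
print(workorder.job_done())
E
```

```text
drink 0 0 1.0
glue 0 0 1.0
sand 0 0 1.0
pliers 0 0 0.99
96
the job is handed in; nothing more can be done
None
```

The job is done and handed in at about 43 s of the 210 s allowed; the hand-in gave no verdict. The small and large cups were there; the middle one was absent.

**What I did**
- **Cups:** I set both on the drying board first, then scrubbed the small one and then the large one. In the small cup I felt the floor. In the large one I felt no contact, but the tip came within about 1 mm of the floor by position. In both I drew the brush up to near the brim.
- **Scraper:** I scraped the bristle side, then turned the brush and scraped the felt side. Both sides pressed at about 2–4 N, from about 14 mm below the lip to about 15 mm above it.
- **Brush:** I hung it back in its stand and moved the arm clear.

**Last checks**
- **Brush:** collar on the tines, hanging upright in the slot.
- **Cups:** both upright on the board, the small one at about (+4, −73) mm and the large one at about (−15, +98) mm from its centre. The large cup had been knocked 25–30 mm aside during the run, but it stayed within the limits, so I left it.
- **Other things:** the drink bottle, jar, sanding block and pliers matched their starting positions exactly in the top view. I did not measure the tape; nothing went near it.

**Disagreements**
- The two cameras differed by about 4–6 mm in y.
- The brush tilted slightly in the grip during scraping, moving the tip by a few mm; it hung upright again once released.
- My last at-rest check, comparing two pictures, showed a difference (up to 96 grey levels). I put it down to the arm still settling in view, but I did not confirm that.

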